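# Change over the ring packs behind the bottles

## Task

Change over the ring packs. The pack with the blue-green label lies at the back of the wooden stand, shut in by two bottles: first clear both bottles onto the green mat, standing upright; while they wait there, take out the blue-green pack and lay it flat, label up, centred on the pan of the pocket scale, and then lay the orange-labelled pack flat, label up, in its place in the bay of the stand, lengthwise across the stand as the other lay. Last, put each bottle back upright on the very pad it came from; do not knock a bottle over.

Things in the scene. Friction and masses are not known exactly. Their poses are not given: they have to be found in the camera images.
- stand: fixed wooden board, 155 (x) x 150 (y) x 12 mm thick; origin at the centre of its underside, front (robot side) -x. On its top two flush round black pads (44 mm) at x -47, y -30 and +30 mm, a bottle on each (varies); behind, a flush grey bay, 50 (x) x 68 (y) mm, at x 0, y 0. Low rail along y at x +71 mm, top 41 mm above worktop. Take bottles with fingers closing along the stand's x.
- mat: fixed green mat, 70 (x) x 130 (y) x 4 mm thick; origin at the centre of its underside; the side area, room for both bottles side by side along its y (60 mm apart). The mat, the scale and the orange pack swap places from start to start.
- scale: black pocket scale with a grey display and a red key on its front (-x) edge, fixed, 94 (x) x 98 (y) x 19 mm; origin at the centre of its underside. Its flat pan, 62 x 63 mm, is centred at x = +9 mm, y = 0; the pan's top is 18 mm above the worktop.
- dropper: brown dropper bottle with a black rubber bulb, 33 mm across, 102 mm high, 70 g; straight body up to 65 mm: grip about 55 mm above its foot, so that the gripper clears the other bottle; origin at the centre of its foot, z up
- spray: clear see-through sanitiser bottle with a white cap and a pale blue label, flat body 23 (x) x 38 (y) mm, 101 mm high, 75 g, straight up to 65 mm, grip at about 55 mm across its flat sides; origin at the centre of its foot, z up; at the start its flat sides face the front and back of the stand within 0.2 rad
- blue_pack: ring pack to be fetched: small card box with a blue-green label on top, 36 (x) x 53 (y) x 15 mm, 30 g, lying flat in the bay behind the bottles; origin at the centre of its underside, z up; it stays shut. Pick it across its 36 mm width (its x), fingertips just clear of the board; with the bottles in place the gripper's body has no room.
- orange_pack: ring pack to be put away: the same kind of card box with an orange-brown label on top, 40 (x) x 58 (y) x 17 mm, 30 g, lying flat on the worktop; origin at the centre of its underside, z up; it stays shut. Pick it across its 40 mm width (its x), fingertips just clear of the worktop.

How it is judged:
By the outcome, as a careful person would: the job done as asked, in the order asked, and still so for the second after the job is handed in, with the robot touching nothing.
It also fails if it takes over 122 s, if anything falls off the work surface, if the arm or the gripper's body presses on something with over 40 N, if the wrist force passes 120 N, or if a joint passes its speed limit or range.

## Robot

A 6-joint arm with a two-finger parallel gripper is mounted at the origin on a cart in front of the work surface, level with it; the furniture and walls round the work are solid. World frame = base frame: x ahead of the robot, y to its left, z up, the work surface at z = 0. Lengths are in mm, angles in degrees, forces in N, time in s.
With the tool pointing down it reaches from about 350 to 850 mm from the base axis. Payload 8.1 kg.
Tool frame: the origin (TCP) lies midway between the tips of the shut fingers; the grasp point (between the pads) lies 19 mm behind it; z points along the fingers, y is the line along which they close (so a half turn about z gives the same grasp; the last joint's range is limited). The gripper opens to 85 mm and grips with 20 to 120 N. Pads are 22 mm wide; open, the fingers measure 114 mm over their backs; the gripper's body (76 mm by 85 mm) begins 54 mm behind the grasp point. The pads swing forward as they close: fully open they stand 13 mm farther back than shut.
Start: joints at [60.997, 7.471, 85.268, -0, 87.261, -4.893], TCP at [245.074, 547.671, 200.592] pointing down, gripper open.
Joint ranges: [-169.43, 169.43], [-51.17, 129.36], [1.28, 143.12], [-76.62, 256.62], [0, 156.53], [-152.29, 152.29]. Speed limits (degrees/s): [136.94, 136.94, 159.86, 180, 180, 180].

## Interface

Orientations are given as [roll, pitch, yaw] about the fixed x, y, z axes, in that order (R = Rz(yaw) Ry(pitch) Rx(roll)).
In Python, from bench import r gives the robot as it stands.
- The arm moves only by the tool apply_moves, never from a script. Its argument "steps" is a list of rows, each a list of 7 numbers: the opening, from -1 (shut) to 1 (fully open), then the shift along the tool's x, y, z in mm, then the turn, a rotation vector about the tool's x, y, z in units of 5 degrees (1.0 is 5 degrees). A call has exactly 8 rows; each row shifts and turns the commanded pose from where the row before left it, along the tool's axes as they then stand; what a row does not reach is not made up. A row lasts 1/10 s, in which the tool goes at most 50 mm and 8.59 degrees, less where a joint would pass 70% of its speed; a pose out of reach is approached as far as the arm can. A call is refused whole if a number of a shift passes 50 or a number of a turn 1, either way. A call with a gripper value outside its range is refused whole. The fingers move at their own pace and stop on an object; "squeeze" is the grip in N (left out, the last holds). Time passes only in rows, so rows that do not move let the fingers close, or fill a call up. It gives the time, the measured TCP pose, the force, the opening and the grip force at its end, in the units of the state.
- r.sense(): the state, without advancing time (a new reading comes with each control period).
- r.snapshot(name): name is "scene" or "top"; returns a dict with "color" (400x640x3 uint8, blue, green, red), "depth" (400x640 float32, mm along the optical axis (not along the pixel's ray), 0 where there is no reading), "mtx" (3x3 intrinsics, pixels), "T" (4x4, takes a point from camera to world coordinates). Camera axes: x right, y down, z forward; pixel columns grow to the right and rows downward; lengths in mm; the calibration is good to about 2 mm. A picture is of the moment at which its call begins.
- r.hand_in(): hands the job in; it is judged then, once.
The state is a dict: "time": time; "joint_pos": joint angles; "qd": joint speeds; "joint_efforts": joint torques, N m; "tool_pos": TCP position; "tcp_rot": TCP orientation; "ft_force": force on the tool from outside, world axes, zero at the start; "wrist_torque": the same for the moment, N m; "finger_gap": finger opening in mm; "grip_force": force on a finger pad.
Only numpy, scipy, OpenCV 4.12 (cv2) and the standard library are available. Lean on these libraries where they do the work, as an engineer would, in place of code of your own. Each camera call takes 0.05 s, during which the arm holds its last target. There are 200 camera calls.

## Working session

There is one attempt and no reset: what is moved stays moved. The work goes in short steps, Python scripts to look and compute and a tool call to move; the robot and the scene stay as the last step left them, time stands still between calls to the robot, and variables do not carry over. Pictures are saved under pics/ and viewed, at most 14 in all, crops included, and the job is handed in when it is done.

Besides the shell and the picture viewer there is one more tool, called after ">>>" as name(argument=value, ...), one argument or row to a line, values as JSON. apply_moves: Moves the arm, as the interface text tells. Its arguments: {"type":"object","properties":{"steps":{"type":"array"},"squeeze":{"type":"number"}},"required":["steps"]}

```bash
mkdir -p pics; ls; python3 - <<'E'
from bench import r
import cv2,pickle
d={n:r.snapshot(n) for n in("scene","top")}
pickle.dump(d,open("s0.pkl","wb"))
for n in d:
    cv2.imwrite(f"pics/{n}0.png",d[n]["color"]); print(n,d[n]["mtx"].round(1).tolist(),d[n]["T"].round(3).tolist())
s=r.sense();print(s)
E
```

```text
pics
scene [[415.6, 0.0, 311.9], [0.0, 415.6, 198.5], [0.0, 0.0, 1.0]] [[0.751, -0.443, 0.489, 19.786], [-0.66, -0.518, 0.545, -287.883], [0.012, -0.732, -0.681, 648.86], [0.0, 0.0, 0.0, 1.0]]
top [[490.5, 0.0, 315.5], [0.0, 490.5, 212.2], [0.0, 0.0, 1.0]] [[-0.025, -0.997, 0.069, 418.843], [-1.0, 0.023, -0.021, 207.359], [0.019, -0.07, -0.997, 1039.807], [0.0, 0.0, 0.0, 1.0]]
{'time': 0.1, 'joint_pos': array([ 6.09984477e+01,  7.51407412e+00,  8.53233804e+01, -5.86049087e-06,
        8.72615149e+01, -4.89355118e+00]), 'qd': array([ 0.01395944, -0.05291949, -0.25062819, -0.10675262,  0.00036837,
       -0.10868067]), 'joint_efforts': array([ 1.07069864e-03, -5.70952606e+01, -5.01941264e+01, -1.16524266e-04,
        8.30930192e-03, -1.71054999e-06]), 'tool_pos': array([244.78983581, 547.18755994, 199.61178022]), 'tcp_rot': array([-1.79901391e+02, -8.43672621e-03,  1.55891992e+02]), 'ft_force': array([ 0.41733226,  0.48736105, -0.49200553]), 'wrist_torque': array([ 0.03333587, -0.01174562,  0.04969874]), 'grip_force': 0.0, 'finger_gap': 85.48160409029634}
```

View pics/top0.png

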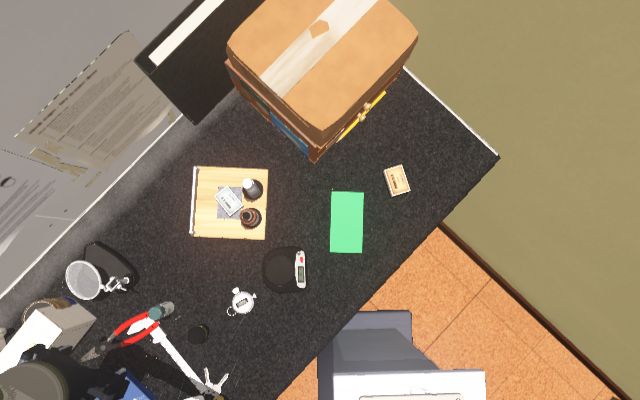

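View pics/scene0.png

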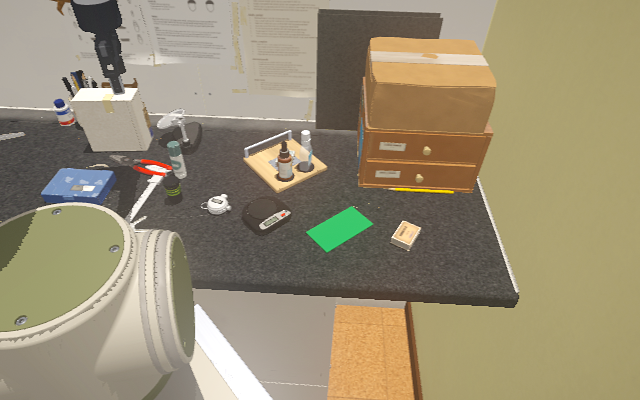

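The top view shows the stand at (230,203) with its rail on the left, so stand +x is about world +y. The spray bottle is at (252,188), the dropper at (250,217), the mat at (347,222), the scale at (286,270) and the orange pack at (397,180). The cabinet stands close, at about (310,150).

```bash
cat > h.py <<'E'
import numpy as np,cv2,pickle
def ray(d,uv,z):
    uv=np.atleast_2d(np.asarray(uv,float)); K,T=d["mtx"],d["T"]
    p=np.c_[(uv[:,0]-K[0,2])/K[0,0],(uv[:,1]-K[1,2])/K[1,1],np.ones(len(uv))]@T[:3,:3].T
    return T[:3,3]+p*((z-T[2,3])/p[:,2])[:,None]
def cloud(d):
    h,w=d["depth"].shape; u,v=np.meshgrid(np.arange(w),np.arange(h)); K,T=d["mtx"],d["T"]; D=d["depth"]
    P=np.stack([(u-K[0,2])/K[0,0]*D,(v-K[1,2])/K[1,1]*D,D],-1)
    return P@T[:3,:3].T+T[:3,3]
def rect(d,mask,z,name=""):
    """largest contour -> min area rectangle in world on plane z"""
    c=max(cv2.findContours(mask.astype(np.uint8),cv2.RETR_EXTERNAL,cv2.CHAIN_APPROX_NONE)[0],key=cv2.contourArea)
    W=ray(d,c[:,0],z)[:,:2]; R=cv2.minAreaRect(W.astype(np.float32)); px=cv2.boundingRect(c)
    print(name,"z",z,"c",np.round(R[0],1),"size",np.round(R[1],1),"ang",round(R[2],1),"px",px); return R
def hsv(d): return cv2.cvtColor(d["color"],cv2.COLOR_BGR2HSV)
E
python3 - <<'E'
from h import *
d=pickle.load(open("s0.pkl","rb")); t=d["top"]; P=cloud(t); H=hsv(t)
h,s,v=H[...,0],H[...,1],H[...,2]
rect(t,(h>50)&(h<80)&(s>120),4,"mat")
roi=lambda x0,y0,x1,y1:(lambda m:(m.__setitem__((slice(y0,y1),slice(x0,x1)),True),m)[1])(np.zeros(h.shape,bool))
bright=(v>110)
rect(t,bright&roi(375,155,420,205),17,"orange")
rect(t,(h>8)&(h<25)&(s>60)&(v>140)&roi(196,160,275,245),12,"stand")
z=P[...,2]
print("depth z table",np.median(z[250:290,200:240]),"mat",np.median(z[205:240,335:360]),"stand",np.median(z[222:235,205:235]))
rect(t,(z>10)&roi(255,240,315,300),19,"scale by z")
rect(t,(z>80)&roi(235,170,275,240),101,"bottles")
rect(t,(z>30)&roi(180,160,200,245),41,"rail")
for n,c in {"A":(175,145,285,255),"B":(255,235,320,300),"C":(370,150,425,210)}.items():
    pass
a=cv2.resize(t["color"][150:250,180:280],None,fx=5,fy=5,interpolation=cv2.INTER_CUBIC)
b=cv2.resize(t["color"][240:300,255:315],None,fx=4.16,fy=4.16,interpolation=cv2.INTER_CUBIC)
c=cv2.resize(t["color"][150:210,370:430],None,fx=4.16,fy=4.16,interpolation=cv2.INTER_CUBIC)
n=np.vstack([b,c])[:500]; cv2.imwrite("pics/crop1.png",np.hstack([a[:n.shape[0]],n]))
S=d["scene"]; cv2.imwrite("pics/crop2.png",cv2.resize(S["color"][120:195,235:335],None,fx=7,fy=7,interpolation=cv2.INTER_CUBIC))
zz=P[60:240:12,180:420:12,2]; print(zz.round(0).astype(int))
E
```

```text
mat z 4 c [406.  140.8] size [38.2  3.9] ang 82.3 px (329, 250, 19, 3)
orange z 17 c [554.4  14.3] size [60.5 43. ] ang 16.4 px (383, 164, 28, 33)
stand z 12 c [515.6 364.3] size [150.8 150.1] ang 86.0 px (196, 166, 72, 74)
depth z table -1.7119536494681142 mat 2.506600196102454 stand 10.413205588226333
scale by z z 19 c [372.9 255.3] size [92.9 92.6] ang 88.7 px (261, 247, 46, 46)
bottles z 101 c [540.7 317.3] size [21.1 21.3] ang 89.1 px (242, 179, 12, 12)
rail z 41 c [518.6 435.5] size [  8.3 137.2] ang 86.0 px (189, 167, 9, 68)
[[ 274  241  209  173  170  267  272  274  275  276  277  277  273  271
   273  271  271  274  275   39]
 [ 243  211  172  130  117  195  266  274  275  274  274  271  271  269
   271  270  270  272   72    2]
 [ 211  174  133   91   41  102  188  265  276  272  273  272  272  272
   271  270  272 1040    2   -1]
 [ 174  133   92   45    1    1   95  173  261  274  274  273  275  273
   273  274   73   -1   -3    0]
 [ 128   88   43   -1   -1   -1   -1   93  167  261  274  275  275  273
   273  168   -2   -2    1    0]
 [  -3   42   -4   -1    0    0   -1 
[... 313 characters left out ...]
1   -1   -1    1   -2   65   -4   -1
    -3   -3    1   -1   -2   -2]
 [  -1    0    9    9    9    8   -3    0   -2    1   -1   -1   -1   -2
    -2   -4   -3   -2   15   -1]
 [  -1   -1    7   11   13    8   65   11    0   -1   -4   -2   -1   -1
     0    0   -3    0   18   -4]
 [  -3   38    4    8   27   12   73    9   -3   -4   -2    4   -4    3
     2   -1    1   -1   15    3]
 [  -2   38    9   13   26   28    8    9   -3   -4    2    0   -3    7
     5    3    1    0    0    2]
 [   1   38   10    8   10   70   87    9   -2   -1    1    1    2    0
     2    4    0   -4    0    0]
 [  -3   38   13   12   12   11   11    7   -2    4   -2   -5   -1    2
     3    3   -3    2   -4   -8]]
```

View pics/crop1.png

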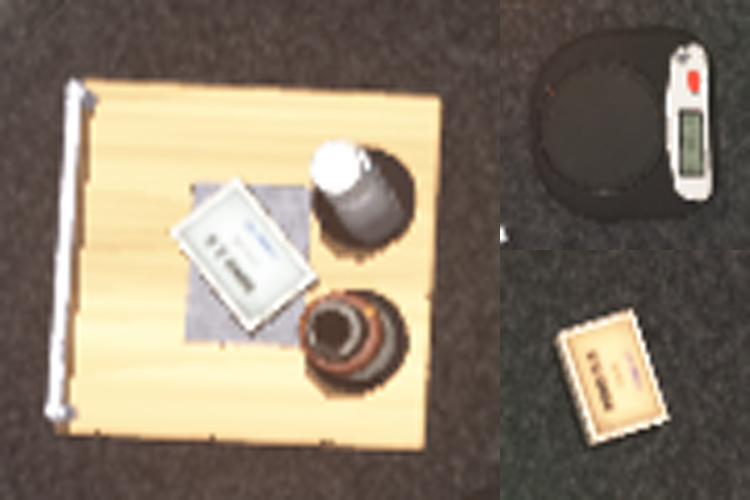

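View pics/crop2.png

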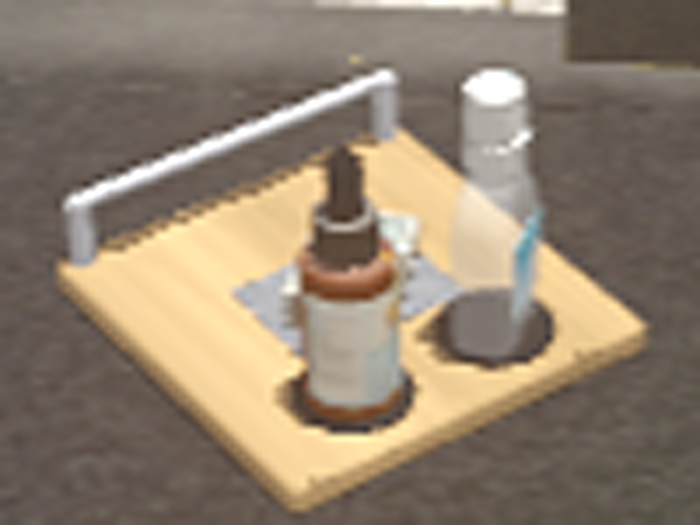

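The crops confirm the layout. The blue pack lies about 40° askew in the grey bay (crop 245,255), the white-capped spray is on the upper pad and the dropper on the lower one. The scale's key faces right and its pan sits at crop (600,125). I still need the mat, the bottles, the pack and the cabinet clearances.

```bash
cat >> h.py <<'E'
def box(h,x0,y0,x1,y1):
    m=np.zeros(h.shape[:2],bool); m[y0:y1,x0:x1]=True; return m
def two(a,ua,b,ub):
    """midpoint of rays of two views"""
    o=[];
    for d,u in((a,ua),(b,ub)):
        p=ray(d,u,0)[0]; q=d["T"][:3,3]; n=(p-q)/np.linalg.norm(p-q); o.append((q,n))
    A=sum(np.eye(3)-np.outer(n,n) for q,n in o); B=sum((np.eye(3)-np.outer(n,n))@q for q,n in o)
    return np.linalg.solve(A,B)
E
python3 - <<'E'
from h import *
d=pickle.load(open("s0.pkl","rb")); t=d["top"];S=d["scene"]; P=cloud(t); H=hsv(t)
h,s,v=H[...,0],H[...,1],H[...,2]
print("mat hsv",H[220,347],"pack",H[201,229],"bay",H[213,220])
rect(t,(h>50)&(h<100)&(s>120)&box(h,320,180,375,260),4,"mat")
# blue pack: low-saturation bright
rect(t,(s<60)&(v>150)&box(h,212,183,245,218),27,"blue")
# scale pan: display/key
rect(t,(v>130)&box(h,285,245,300+10,285),19,"display")
# bulb: top view px 245.6,215.4 ; scene px from crop2 (345,150)/7
print("bulb ray",ray(t,(245.6,215.4),102+12), "two", two(t,(245.6,215.4),S,(235+345/7,120+152/7)))
print("cap ray",ray(t,(180+340/5,150+166/5),113),"two",two(t,(180+340/5,150+166/5),S,(235+495/7,120+85/7)))
P2=cloud(S)
for n,PP in(("top",P),("scene",P2)):
  q=PP.reshape(-1,3); 
  for z0,z1 in((30,120),(120,200),(200,300)):
    m=q[(q[:,2]>z0)&(q[:,2]<z1)&(q[:,0]>400)&(q[:,0]<1000)&(q[:,1]>-150)&(q[:,1]<600)]
    for nm,c in(("spray",(541,317)),("drop",(482,321)),("mat",(470,125)),("orange",(554,14)),("bay",(515,366))):
        w=m[np.hypot(*(m[:,:2]-[541,317]).T)>45]; w=w[np.hypot(*(w[:,:2]-[482,321]).T)>45]
        w=w[np.hypot(*(w[:,:2]-[515,390]).T)>75]
        if len(w):
            k=np.hypot(*(w[:,:2]-c).T); i=np.argsort(k)[min(10,len(k)-1)]; print(n,z0,nm,k[i].round(),w[i].round())
E
```

```text
mat hsv [ 70 111 242] pack [ 45   4 245] bay [150   9 198]
mat z 4 c [406.  140.8] size [38.2  3.9] ang 82.3 px (329, 250, 19, 3)
blue z 27 c [517.  367.5] size [63.7 66.4] ang 88.6 px (212, 185, 32, 33)
display z 19 c [376.9 221.9] size [70.3 20.5] ang 1.1 px (295, 250, 11, 35)
bulb ray [[480.40486417 320.20213732 114.        ]] two [480.66860865 320.23841444 112.5983736 ]
cap ray [[541.57400928 314.87273174 113.        ]] two [540.64722513 315.31481476 114.41935884]
top 30 spray 123.0 [575. 435.  39.]
top 30 drop 124.0 [460. 443.  38.]
top 30 mat 141.0 [597. 188.  94.]
top 30 orange 144.0 [679.  85.  52.]
top 30 bay 94.0 [460. 443.  38.]
top 120 spray 130.0 [622. 216. 141.]
top 120 drop 173.0 [609. 203. 149.]
top 120 mat 137.0 [599. 173. 167.]
top 120 orange 143.0 [675.  89. 124.]
top 120 bay 183.0 [656. 250. 123.]
top 200 spray 132.0 [633. 222. 202.]
top 200 drop 177.0 [614. 203. 228.]
top 200 mat 135.0 [593. 180. 221.]
top 200 orange 144.0 [661. 110. 237.]
top 200 bay 183.0 [683. 439. 231.]
scene 30 spray 123.0 [575. 436.  41.]
scene 30 drop 124.0 [454. 441.  41.]
scene 30 mat 140.0 [597. 184.  92.]
scene 30 orange 141.0 [677.  83. 119.]
scene 30 bay 95.0 [581. 434.  40.]
scene 120 spray 128.0 [615. 213. 153.]
scene 120 drop 173.0 [619. 216. 124.]
scene 120 mat 135.0 [594. 179. 191.]
scene 120 orange 141.0 [675.  88. 125.]
scene 120 bay 181.0 [636. 232. 124.]
scene 200 spray 130.0 [635. 226. 262.]
scene 200 drop 175.0 [602. 193. 206.]
scene 200 mat 133.0 [591. 180. 221.]
scene 200 orange 142.0 [652. 117. 259.]
scene 200 bay 181.0 [684. 432. 260.]
```

```bash
python3 - <<'E'
from h import *
d=pickle.load(open("s0.pkl","rb")); t=d["top"]; H=hsv(t)
h,s,v=H[...,0],H[...,1],H[...,2]
rect(t,(h>55)&(h<90)&(s>70)&(v>150)&box(h,320,180,375,260),4,"mat")
m=((s<50)&(v>222)&box(h,212,183,245,218)).astype(np.uint8)
R=rect(t,cv2.morphologyEx(m,cv2.MORPH_CLOSE,np.ones((3,3))),27,"blue")
rect(t,(v>105)&box(h,375,155,420,205),17,"orange")
# scale outline dark vs speckle: sharp by depth
P=cloud(t); z=cv2.medianBlur(P[...,2].astype(np.float32),3)
rect(t,(z>9)&box(h,255,240,312,300),16,"scale")
g=cv2.GaussianBlur(cv2.cvtColor(t["color"],6),(3,3),0)
print(g[246:296:3,258:310:3])
E
```

```text
mat z 4 c [469.7 121.1] size [ 68.9 130.1] ang 86.7 px (330, 191, 34, 62)
blue z 27 c [521.8 369.1] size [61.4 36.6] ang 37.7 px (214, 185, 29, 31)
orange z 17 c [554.4  14.3] size [60.5 43. ] ang 16.4 px (383, 164, 28, 33)
scale z 16 c [372.8 254.4] size [91.2 92.8] ang 88.7 px (262, 247, 45, 46)
[[ 72  73  69  69  71  69  69  62  61  61  57  56  55  60  63  69  66  65]
 [ 68  68  72  70  66  58  57  58  57  56  55  54  55  54  60  68  65  69]
 [ 75  73  72  66  58  60  59  58  58  56  55  55  55 138 198 182  62  61]
 [ 69  79  65  57  60  58  60  59  62  56  54  55  59 218 225 226  55  62]
 [ 71  73  58  60  58  63  65  66  67  66  60  53  63 238 169 212  51  71]
 [ 63  67  56  63  64  66  65  65  67  67  65  58  93 240 198 222  54  66]
 [ 75  66  56  61  66  66  65  65  66  67  67  63 116 239 237 238  49  63]
 [ 72  63  52  64  64  65  65  64  64  66  66  64 113 192 117 154  49  64]
 [ 70  61  52  63  64  64  65  64  64  65  65  63  99 198 145 149  54  67]
 [ 66  63  51  63  64  64  63  63  63  63  63  63  99 195 132 148  56  73]
 [ 68  69  50  60  63  63  63  63  62  61  62  60  77 202 141 136  63  64]
 [ 65  65  51  52  63  63  62  61  61  61  61  54  56 200 137 140  68  62]
 [ 63  64  51  53  52  58  60  61  60  57  52  50  51 184 157 173  83  64]
 [ 70  67  66  48  53  52  52  64  56  50  51  50  50 163 236 235  81  60]
 [ 65  66  63  61  49  50  52  50  50  49  49  50  49  51  90 103  56  56]
 [ 64  64  70  60  65  52  47  47  46  46  47  48  47  47  52  54  56  58]
 [ 63  67  71  72  61  59  62  53  59  60  58  61  67  61  61  55  64  67]]
```

>>> apply_moves(
  steps=[
    [1,0,0,0,0,0,-1],
    [1,0,0,0,0,0,-1],
    [1,0,0,0,0,0,-1],
    [1,0,0,0,0,0,-1],
    [1,-31,-26,0,0,0,0],
    [1,-31,-26,0,0,0,0],
    [1,-31,-26,0,0,0,0],
    [1,-31,-26,0,0,0,0],
  ],
  squeeze=40,
)

```text
time: 0.9
tool_pos: [361.9, 433.7, 200.1]
tcp_rot: [-180.0, -0.0, 175.9]
ft_force: [0.9, 0.6, 0.1]
finger_gap: 85.6
grip_force: 0.0
```

```bash
cat > go.py <<'E'
# python3 go.py x y z yaw : shift in the present tool axes and turn left to a target
import sys,numpy as np
from bench import r
from scipy.spatial.transform import Rotation as Ro
def go(x,y,z,yaw):
    s=r.sense(); R=Ro.from_euler('xyz',s["tcp_rot"],degrees=True); T=Ro.from_euler('xyz',[180,0,yaw],degrees=True)
    w=np.array([x,y,z])-s["tool_pos"]
    print("t",round(s["time"],1),"tcp",s["tool_pos"].round(1),s["tcp_rot"].round(1),"gap",round(s["finger_gap"],1),"shift now",R.inv().apply(w).round(1),"after turn",T.inv().apply(w).round(1),"turn/5",((R.inv()*T).as_rotvec(degrees=True)/5).round(2),"J",s["joint_pos"].round(0)[[0,5]])
if __name__=="__main__": go(*map(float,sys.argv[1:5]))
E
python3 go.py 480.6 320.3 48 176
```

```text
t 0.9 tcp [361.9 433.7 200.1] [-180.    -0.   175.9] gap 85.6 shift now [-126.6 -104.6  152.1] after turn [-126.4 -104.9  152.1] turn/5 [-0.01 -0.01 -0.02] J [ 45. -41.]
```

>>> apply_moves(
  steps=[
    [1,-31.5,-26,0,0,0,0],
    [1,-31.5,-26,0,0,0,0],
    [1,-31.5,-26,0,0,0,0],
    [1,-31.5,-26,0,0,0,0],
    [1,0,0,30,0,0,0],
    [1,0,0,30,0,0,0],
    [1,0,0,10,0,0,0],
    [1,0,0,0,0,0,0],
  ],
)

```text
time: 1.7
tool_pos: [477.8, 321.4, 128.2]
tcp_rot: [-179.9, -0.2, 175.9]
ft_force: [0.4, 0.1, 0.4]
finger_gap: 85.3
grip_force: 0.0
```

```bash
python3 go.py 480.6 320.3 48 176
```

```text
t 1.7 tcp [477.8 321.4 128.2] [-179.9   -0.2  175.9] gap 85.3 shift now [-3.2 -0.7 80.2] after turn [-2.8 -0.9 80.2] turn/5 [-0.03 -0.05 -0.02] J [ 29. -57.]
```

>>> apply_moves(
  steps=[
    [1,-3,-1,16,0,0,0],
    [1,0,0,16,0,0,0],
    [1,0,0,16,0,0,0],
    [1,0,0,16,0,0,0],
    [1,0,0,16,0,0,0],
    [1,0,0,0,0,0,0],
    [0,0,0,0,0,0,0],
    [-0.2,0,0,0,0,0,0],
  ],
)

```text
time: 2.5
tool_pos: [483.1, 321.4, 51.4]
tcp_rot: [180.0, 0.1, 175.9]
ft_force: [0.5, 0.1, 1.1]
finger_gap: 58.9
grip_force: 0.0
```

>>> apply_moves(
  steps=[
    [-0.3,0,0,0,0,0,0],
    [-0.4,0,0,0,0,0,0],
    [-0.5,0,0,0,0,0,0],
    [-0.6,0,0,0,0,0,0],
    [-0.7,0,0,0,0,0,0],
    [-0.8,0,0,0,0,0,0],
    [-1,0,0,0,0,0,0],
    [-1,0,0,0,0,0,0],
  ],
)

```text
time: 3.3
tool_pos: [483.1, 321.5, 51.5]
tcp_rot: [179.9, 0.1, 175.9]
ft_force: [-0.4, -0.6, 5.4]
finger_gap: 21.1
grip_force: 39.1
```

```bash
python3 go.py 439.7 122.8 160 176
```

```text
t 3.3 tcp [483.1 321.5  51.5] [1.799e+02 1.000e-01 1.759e+02] gap 21.1 shift now [  28.9 -201.2 -108.7] after turn [  29.5 -201.2 -108.5] turn/5 [ 0.01  0.02 -0.02] J [ 29. -57.]
```

```bash
python3 - <<'E'
from bench import r
import cv2,numpy as np,pickle
d={n:r.snapshot(n) for n in("scene","top")}; pickle.dump(d,open("s1.pkl","wb"))
a=cv2.resize(d["scene"]["color"][100:200,230:330],None,fx=4,fy=4,interpolation=cv2.INTER_CUBIC)
b=cv2.resize(d["top"]["color"][150:250,180:280],None,fx=4,fy=4,interpolation=cv2.INTER_CUBIC)
cv2.imwrite("pics/g1.png",np.hstack([a,b])); s=r.sense(); print(s["grip_force"],s["finger_gap"])
E
```

```text
39.064518213272095 21.43053169528366
```

View pics/g1.png

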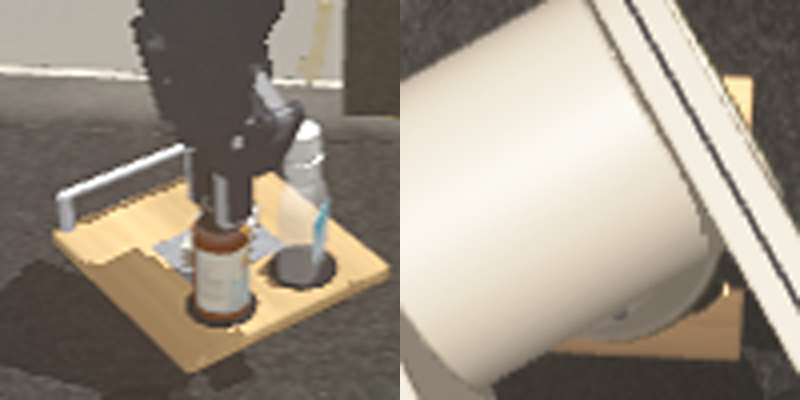

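The picture shows the fingers around the collar above the brown shoulder (left crop 222,215), higher than the reported TCP suggests. I'll check the fingertip height from the depth.

```bash
python3 - <<'E'
from h import *
d=pickle.load(open("s1.pkl","rb"))["scene"]; P=cloud(d); C=d["color"]
for u in (280,283,285,287,289,291,293,296,300):
    print(u,[(v,*P[v,u].round(0).astype(int),*C[v,u]) for v in range(140,178,4)])
E
python3 go.py 0 0 0 176
```

```text
280 [(140, np.int64(478), np.int64(332), np.int64(112), np.uint8(62), np.uint8(68), np.uint8(80)), (144, np.int64(478), np.int64(333), np.int64(101), np.uint8(63), np.uint8(69), np.uint8(81)), (148, np.int64(479), np.int64(334), np.int64(89), np.uint8(60), np.uint8(66), np.uint8(78)), (152, np.int64(469), np.int64(322), np.int64(89), np.uint8(93), np.uint8(114), np.uint8(131)), (156, np.int64(469), np.int64(323), np.int64(77), np.uint8(59), np.uint8(70), np.uint8(85)), (160, np.int64(466), np.int64(319), np.int64(69), np.uint8(47), np.uint8(72), np.uint8(117)), (164, np.int64(465), np.int64(319), np.int64(58), np.uint8(158), np.uint8(168), np.uint8(171)), (168, np.int64(465), np.int64(319), np.int64(47), np.uint8(146), np.uint8(157), np.uint8(163)), (172, np.int64(463), np.int64(318), np.int64(36), np.uint8(144), np.uint8(157), np.uint8(167)), (176, np.int64(465), np.int64(321), np.int64(22), np.uint8(143), np.uint8(154), np.uint8(160))]
283 [(140, np.int64(469), np.int64(309), np.int64(128), np.uint8(67), np.uint8(71), np.uint8(81)), (144, np.int64(471), np.int64(312), np.int64(115)
[... 6990 characters left out ...]
int8(164), np.uint8(194), np.uint8(216)), (160, np.int64(521), np.int64(314), np.int64(45), np.uint8(174), np.uint8(192), np.uint8(206)), (164, np.int64(522), np.int64(316), np.int64(32), np.uint8(106), np.uint8(110), np.uint8(118)), (168, np.int64(522), np.int64(315), np.int64(20), np.uint8(105), np.uint8(109), np.uint8(114)), (172, np.int64(517), np.int64(310), np.int64(13), np.uint8(161), np.uint8(220), np.uint8(255)), (176, np.int64(507), np.int64(298), np.int64(14), np.uint8(149), np.uint8(206), np.uint8(239))]
t 3.4 tcp [483.2 321.5  51.6] [1.799e+02 1.000e-01 1.759e+02] gap 21.4 shift now [ 459.  -355.3   50.5] after turn [ 459.6 -354.4   51.6] turn/5 [ 0.01  0.02 -0.02] J [ 29. -57.]
```

```bash
python3 - <<'E'
from h import *
for f,g in(("s0.pkl",None),("s1.pkl",None)):
    d=pickle.load(open(f,"rb"))["scene"]; P=cloud(d)
    if f=="s0.pkl":
        for u in range(92,136,4): print(u,[tuple(P[v,u].round(0).astype(int).tolist()) for v in range(60,98,5)])
d=pickle.load(open("s0.pkl","rb")); t=d["top"]; P=cloud(t)
E
```

```text
92 [(284, 891, 159), (282, 899, 143), (277, 899, 130), (274, 906, 114), (260, 861, 121), (254, 850, 113), (229, 751, 148), (220, 726, 148)]
96 [(291, 878, 161), (289, 890, 144), (286, 896, 128), (281, 892, 117), (278, 899, 100), (263, 852, 109), (237, 746, 147), (227, 720, 148)]
100 [(206, 487, 323), (203, 485, 315), (294, 885, 130), (291, 890, 114), (287, 892, 100), (283, 895, 85), (244, 739, 148), (235, 714, 148)]
104 [(212, 484, 323), (215, 509, 303), (207, 485, 305), (204, 484, 297), (295, 886, 100), (290, 885, 87), (251, 733, 148), (241, 707, 149)]
108 [(218, 480, 322), (313, 868, 144), (218, 505, 294), (210, 483, 295), (213, 509, 274), (299, 880, 86), (259, 728, 147), (248, 700, 149)]
112 [(224, 479, 321), (221, 478, 313), (221, 489, 299), (216, 479, 295), (218, 499, 276), (215, 499, 267), (214, 509, 253), (256, 695, 149)]
116 [(237, 501, 309), (234, 501, 301), (226, 481, 301), (222, 476, 294), (224, 498, 275), (222, 498, 265), (219, 497, 256), (263, 689, 149)]
120 [(268, 585, 271), (264, 585, 261), (262, 587, 250), (330, 849, 117), (232, 499, 272), (229, 500, 262), (225, 496, 255), (271, 686, 147)]
124 [(346, 827, 163), (346, 840, 145), (268, 580, 251), (338, 840, 119), (334, 840, 105), (331, 846, 89), (233, 499, 251), (278, 678, 148)]
128 [(353, 816, 165), (353, 830, 146), (349, 830, 133), (345, 829, 120), (343, 837, 103), (340, 840, 88), (296, 698, 147), (285, 669, 149)]
132 [(361, 811, 165), (360, 820, 148), (357, 822, 134), (355, 826, 119), (351, 829, 104), (347, 829, 90), (304, 691, 147), (293, 666, 148)]
```

Depth shows the fingertips about 30 mm higher than the reported TCP, both at the start and now. I'll treat that as a tool offset: open, go 30 mm lower and regrip on the body.

>>> apply_moves(
  steps=[
    [-0.3,0,0,0,0,0,0],
    [0.2,0,0,0,0,0,0],
    [0.6,0,0,0,0,0,0],
    [0.6,0,0,0,0,0,0],
    [0.6,2.5,0,10,0,0,0],
    [0.6,0,0,10,0,0,0],
    [0.6,0,0,10,0,0,0],
    [0.6,0,0,0,0,0,0],
  ],
)

```text
time: 4.2
tool_pos: [478.1, 320.3, 17.8]
tcp_rot: [-179.9, -0.2, 175.9]
ft_force: [-0.9, -0.2, -0.4]
finger_gap: 68.4
grip_force: 0.0
```

>>> apply_moves(
  steps=[
    [0.2,0,0,0,0,0,0],
    [0,0,0,0,0,0,0],
    [-0.1,0,0,0,0,0,0],
    [-0.2,0,0,0,0,0,0],
    [-0.3,0,0,0,0,0,0],
    [-0.5,0,0,0,0,0,0],
    [-1,0,0,0,0,0,0],
    [-1,0,0,0,0,0,0],
  ],
)

```text
time: 5.0
tool_pos: [480.4, 321.6, 21.2]
tcp_rot: [180.0, 0.1, 175.9]
ft_force: [-1.3, 1.6, 5.5]
finger_gap: 31.0
grip_force: 39.6
```

```bash
python3 go.py 439.7 122.8 120 176; python3 - <<'E'
from bench import r
from h import *
d=r.snapshot("scene");pickle.dump(d,open("s2.pkl","wb"));P=cloud(d)
for u in (285,287,289): print(u,[(v,*P[v,u].round(0).astype(int).tolist(),int(d["color"][v,u,2])) for v in range(148,180,3)])
E
```

```text
t 5.0 tcp [480.4 321.6  21.2] [1.800e+02 1.000e-01 1.759e+02] gap 31.0 shift now [  26.3 -201.1  -98.9] after turn [  26.8 -201.1  -98.8] turn/5 [ 0.01  0.01 -0.02] J [ 29. -57.]
285 [(148, 465, 298, 115, 79), (151, 465, 297, 108, 78), (154, 465, 298, 99, 78), (157, 468, 302, 87, 149), (160, 466, 301, 80, 139), (163, 467, 303, 70, 137), (166, 467, 303, 61, 128), (169, 471, 308, 48, 184), (172, 472, 311, 36, 174), (175, 472, 311, 27, 177), (178, 471, 310, 19, 132)]
287 [(148, 484, 315, 97, 122), (151, 469, 296, 106, 79), (154, 466, 293, 101, 79), (157, 469, 297, 89, 101), (160, 470, 298, 80, 109), (163, 470, 299, 70, 117), (166, 469, 298, 64, 115), (169, 475, 307, 46, 173), (172, 476, 308, 36, 174), (175, 476, 308, 27, 170), (178, 475, 307, 19, 137)]
289 [(148, 561, 406, 10, 252), (151, 463, 281, 118, 77), (154, 464, 283, 108, 79), (157, 462, 281, 102, 79), (160, 472, 294, 81, 77), (163, 471, 293, 74, 77), (166, 470, 292, 67, 74), (169, 480, 305, 45, 183), (172, 481, 307, 34, 161), (175, 480, 307, 26, 148), (178, 482, 308, 15, 109)]
```

>>> apply_moves(
  steps=[
    [-1,0,0,-15,0,0,0],
    [-1,0,0,-25,0,0,0],
    [-1,0,0,-20,0,0,0],
    [-1,5,-30,0,0,0,0],
    [-1,5,-40,0,0,0,0],
    [-1,5,-40,0,0,0,0],
    [-1,5,-40,0,0,0,0],
    [-1,6,-40,0,0,0,0],
  ],
)

```text
time: 5.85
tool_pos: [439.7, 132.1, 81.0]
tcp_rot: [-180.0, 0.0, 175.9]
ft_force: [0.9, -0.6, -0.3]
finger_gap: 30.1
grip_force: 39.9
```

>>> apply_moves(
  steps=[
    [-1,0.5,-11,0,0,0,0],
    [-1,0,0,15,0,0,0],
    [-1,0,0,15,0,0,0],
    [-1,0,0,15,0,0,0],
    [-1,0,0,8,0,0,0],
    [-1,0,0,0,0,0,0],
    [-1,0,0,0,0,0,0],
    [-1,0,0,0,0,0,0],
  ],
)

```text
time: 6.65
tool_pos: [439.8, 122.9, 28.5]
tcp_rot: [180.0, 0.1, 175.9]
ft_force: [0.3, -0.8, -0.2]
finger_gap: 30.7
grip_force: 39.9
```

```bash
python3 go.py 439.7 122.8 13.7 176
```

```text
t 6.7 tcp [439.8 122.9  28.5] [1.800e+02 1.000e-01 1.759e+02] gap 30.7 shift now [ 0.1 -0.1 14.8] after turn [ 0.1 -0.1 14.8] turn/5 [ 0.    0.01 -0.02] J [  9. -77.]
```

>>> apply_moves(
  steps=[
    [-1,0,0,5,0,0,0],
    [-1,0,0,5,0,0,0],
    [-1,0,0,3,0,0,0],
    [-1,0,0,2,0,0,0],
    [-1,0,0,0,0,0,0],
    [-1,0,0,0,0,0,0],
    [-1,0,0,0,0,0,0],
    [-1,0,0,0,0,0,0],
  ],
)

```text
time: 7.45
tool_pos: [439.6, 122.8, 13.2]
tcp_rot: [180.0, 0.0, 175.9]
ft_force: [-1.7, 0.0, 5.6]
finger_gap: 30.6
grip_force: 40.5
```

>>> apply_moves(
  steps=[
    [-0.2,0,0,0,0,0,0],
    [0.2,0,0,0,0,0,0],
    [0.6,0,0,0,0,0,0],
    [0.6,0,0,0,0,0,0],
    [0.6,0,0,-20,0,0,0],
    [0.6,0,0,-30,0,0,0],
    [0.6,0,0,-40,0,0,0],
    [0.6,0,0,-30,0,0,0],
  ],
)

```text
time: 8.25
tool_pos: [439.5, 122.7, 134.7]
tcp_rot: [180.0, 0.1, 175.9]
ft_force: [1.1, 0.1, 0.1]
finger_gap: 68.4
grip_force: 0.0
```

```bash
python3 go.py 541 315.2 20 176
```

```text
t 8.2 tcp [439.5 122.7 134.7] [1.800e+02 1.000e-01 1.759e+02] gap 68.4 shift now [-87.3 199.3 114.9] after turn [-87.9 199.1 114.7] turn/5 [ 0.    0.01 -0.02] J [  9. -77.]
```

>>> apply_moves(
  steps=[
    [0.6,-14,32,0,0,0,0],
    [0.6,-15,34,0,0,0,0],
    [0.6,-15,34,0,0,0,0],
    [0.6,-15,34,0,0,0,0],
    [0.6,-15,34,0,0,0,0],
    [0.6,-13.5,31,0,0,0,0],
    [0.6,0,0,0,0,0,0],
    [0.6,0,0,0,0,0,0],
  ],
)

```text
time: 9.05
tool_pos: [540.3, 315.2, 131.6]
tcp_rot: [-179.9, -0.1, 176.0]
ft_force: [1.1, 0.2, -0.4]
finger_gap: 68.4
grip_force: 0.0
```

```bash
python3 go.py 541 315.2 20 176; python3 - <<'E'
from bench import r
import cv2,numpy as np,pickle
d=r.snapshot("scene"); pickle.dump(d,open("s3.pkl","wb"))
cv2.imwrite("pics/g3.png",cv2.resize(d["color"][70:250,220:400],None,fx=3,fy=3,interpolation=cv2.INTER_CUBIC))
E
```

```text
t 9.1 tcp [540.3 315.2 131.6] [-1.799e+02 -1.000e-01  1.760e+02] gap 68.4 shift now [ -0.9   0.2 111.6] after turn [-7.000e-01  1.000e-01  1.116e+02] turn/5 [-0.01 -0.01 -0.01] J [ 26. -60.]
```

View pics/g3.png

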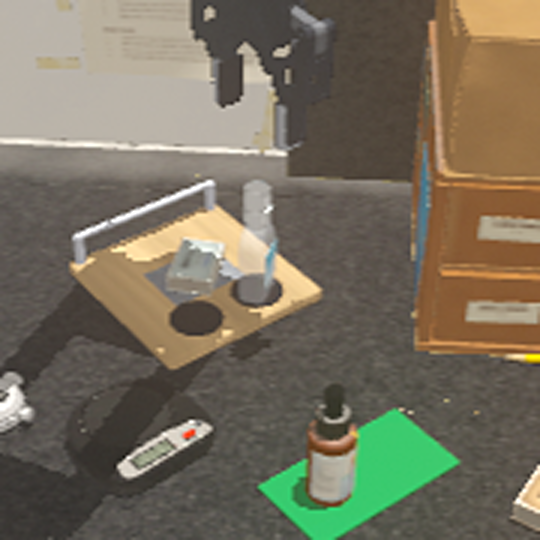

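The dropper stands upright on the mat (330,470), the spray is on its pad (260,250), and the open fingers are above it. Descending.

>>> apply_moves(
  steps=[
    [0.6,-1,0,22,0,0,0],
    [0.6,0,0,22,0,0,0],
    [0.6,0,0,22,0,0,0],
    [0.6,0,0,22,0,0,0],
    [0.6,0,0,18,0,0,0],
    [0.6,0,0,5,0,0,0],
    [0.6,0,0,0,0,0,0],
    [0.2,0,0,0,0,0,0],
  ],
)

```text
time: 9.9
tool_pos: [542.4, 314.7, 23.0]
tcp_rot: [180.0, 0.1, 175.9]
ft_force: [0.8, 0.3, 0.9]
finger_gap: 55.2
grip_force: 0.0
```

>>> apply_moves(
  steps=[
    [0,0,0,0,0,0,0],
    [-0.1,0,0,0,0,0,0],
    [-0.2,0,0,0,0,0,0],
    [-0.3,0,0,0,0,0,0],
    [-0.4,0,0,0,0,0,0],
    [-0.5,0,0,0,0,0,0],
    [-0.7,0,0,0,0,0,0],
    [-1,0,0,0,0,0,0],
  ],
)

```text
time: 10.7
tool_pos: [542.1, 314.9, 22.1]
tcp_rot: [180.0, 0.0, 175.9]
ft_force: [-0.6, -0.2, 4.7]
finger_gap: 20.9
grip_force: 40.0
```

>>> apply_moves(
  steps=[
    [-1,0,0,0,0,0,0],
    [-1,0,0,0,0,0,0],
    [-1,0,0,0,0,0,0],
    [-1,0,0,0,0,0,0],
    [-1,0,0,0,0,0,0],
    [-1,0,0,0,0,0,0],
    [-1,0,0,0,0,0,0],
    [-1,0,0,0,0,0,0],
  ],
)

```text
time: 11.5
tool_pos: [542.1, 314.9, 22.1]
tcp_rot: [180.0, 0.0, 175.9]
ft_force: [0.4, -2.4, 4.6]
finger_gap: 21.1
grip_force: 40.1
```

```bash
python3 go.py 499.7 119.4 20 176
```

```text
t 11.5 tcp [542.1 314.9  22.1] [180.    0.  175.9] gap 21.1 shift now [  28.3 -198.     2. ] after turn [  28.7 -197.9    2.1] turn/5 [ 0.    0.01 -0.02] J [ 25. -60.]
```

>>> apply_moves(
  steps=[
    [-1,0,0,-15,0,0,0],
    [-1,0,0,-25,0,0,0],
    [-1,0,0,-20,0,0,0],
    [-1,5,-30,0,0,0,0],
    [-1,6,-40,0,0,0,0],
    [-1,6,-40,0,0,0,0],
    [-1,6,-40,0,0,0,0],
    [-1,5.5,-37,0,0,0,0],
  ],
)

```text
time: 12.3
tool_pos: [498.9, 129.0, 81.9]
tcp_rot: [180.0, -0.0, 175.9]
ft_force: [0.5, -0.7, -1.0]
finger_gap: 21.2
grip_force: 39.4
```

>>> apply_moves(
  steps=[
    [-1,0,-11,0,0,0,0],
    [-1,0,0,15,0,0,0],
    [-1,0,0,15,0,0,0],
    [-1,0,0,15,0,0,0],
    [-1,0,0,10,0,0,0],
    [-1,0,0,0,0,0,0],
    [-1,0,0,0,0,0,0],
    [-1,0,0,0,0,0,0],
  ],
)

```text
time: 13.1
tool_pos: [499.6, 119.7, 27.2]
tcp_rot: [180.0, 0.1, 175.9]
ft_force: [0.1, 0.1, -1.0]
finger_gap: 21.3
grip_force: 39.5
```

```bash
python3 go.py 499.7 119.4 14.1 176
```

```text
t 13.1 tcp [499.6 119.7  27.2] [1.800e+02 1.000e-01 1.759e+02] gap 21.3 shift now [-0.1 -0.3 13.1] after turn [-0.1 -0.3 13.1] turn/5 [ 0.    0.01 -0.02] J [  8. -78.]
```

>>> apply_moves(
  steps=[
    [-1,0,0,5,0,0,0],
    [-1,0,0,4,0,0,0],
    [-1,0,0,3,0,0,0],
    [-1,0,0,1,0,0,0],
    [-1,0,0,0,0,0,0],
    [-1,0,0,0,0,0,0],
    [-1,0,0,0,0,0,0],
    [-1,0,0,0,0,0,0],
  ],
)

```text
time: 13.9
tool_pos: [499.3, 119.3, 14.0]
tcp_rot: [180.0, 0.0, 175.9]
ft_force: [-2.0, -0.0, 5.3]
finger_gap: 21.1
grip_force: 40.2
```

>>> apply_moves(
  steps=[
    [-0.5,0,0,0,0,0,0],
    [0,0,0,0,0,0,0],
    [0.6,0,0,0,0,0,0],
    [0.6,0,0,0,0,0,0],
    [0.6,0,0,-20,0,0,0],
    [0.6,0,0,-30,0,0,0],
    [0.6,0,0,-40,0,0,0],
    [0.6,0,0,-30,0,0,0],
  ],
)

```text
time: 14.7
tool_pos: [499.4, 119.4, 135.7]
tcp_rot: [180.0, 0.1, 175.9]
ft_force: [0.4, 0.1, -0.1]
finger_gap: 68.1
grip_force: 0.0
```

```bash
python3 - <<'E'
from bench import r
from h import *
d={n:r.snapshot(n) for n in("scene","top")}; pickle.dump(d,open("s4.pkl","wb"))
t=d["top"];S=d["scene"]
a=cv2.resize(t["color"][160:250,185:275],None,fx=6,fy=6,interpolation=cv2.INTER_CUBIC)
b=cv2.resize(S["color"][130:200,240:330],None,fx=3,fy=3,interpolation=cv2.INTER_CUBIC)
c=cv2.resize(S["color"][160:250,300:380],None,fx=3,fy=3,interpolation=cv2.INTER_CUBIC)
n=np.zeros((540,270,3),np.uint8); n[:210]=b; n[220:490,:240]=c
cv2.imwrite("pics/g4.png",np.hstack([a,n]))
H=hsv(t);h,s,v=H[...,0],H[...,1],H[...,2]
bx=box(h,196,160,275,245)
# pads
m=((v<110)&box(h,235,172,266,236)).astype(np.uint8)
for c in cv2.findContours(m,0,1)[0]:
    if cv2.contourArea(c)>100:
        (u,w),rad=cv2.minEnclosingCircle(c); M=cv2.moments(c); q=(M["m10"]/M["m00"],M["m01"]/M["m00"]); print("pad",ray(t,q,12)[0].round(1),"px",np.round(q,1),cv2.contourArea(c))
rect(t,((s<60)&box(h,205,175,245,225)),12,"bay+pack")
for th in(215,222,230):
    rect(t,cv2.morphologyEx(((s<60)&(v>th)&box(h,210,180,248,220)).astype(np.uint8),cv2.MORPH_CLOSE,np.ones((3,3))),27,"blue%d"%th)
rect(t,(h>8)&(h<30)&(s>50)&(v>120)&bx|((s<60)&(v>60)&bx&False),12,"stand")
P=cloud(t);z=cv2.medianBlur(P[...,2].astype(np.float32),3)
rect(t,(z>19)&box(h,205,175,250,225),27,"blue depth")
print(H[185:218:3,214:246:3].tolist())
E
```

```text
pad [482.5 321.9  12. ] px [250.8 217.5] 289.0
pad [542.1 317.3  12. ] px [252.5 189.2] 292.5
bay+pack z 12 c [517.3 368. ] size [60.9 69.5] ang 88.6 px (214, 185, 30, 34)
blue215 z 27 c [515.  372.8] size [67.7 50.6] ang 37.5 px (214, 185, 29, 34)
blue222 z 27 c [521.8 369.1] size [61.4 36.6] ang 37.7 px (214, 185, 29, 31)
blue230 z 27 c [518.6 366.8] size [53.6 36.3] ang 37.7 px (214, 185, 29, 31)
stand z 12 c [515.6 364.1] size [150.9 150.7] ang 86.1 px (196, 166, 73, 74)
blue depth z 27 c [517.5 366.1] size [53.  36.2] ang 37.9 px (214, 187, 29, 29)
[[[22, 77, 251], [22, 78, 251], [21, 75, 248], [21, 76, 247], [22, 63, 250], [21, 82, 249], [21, 84, 250], [21, 85, 250], [21, 85, 249], [21, 85, 249], [10, 74, 76]], [[22, 77, 251], [22, 78, 251], [145, 8, 183], [15, 12, 216], [51, 8, 217], [21, 22, 233], [140, 9, 178], [150, 6, 173], [141, 10, 183], [145, 8, 184], [8, 77, 76]], [[20, 90, 246], [20, 89, 246], [19, 9, 239], [45, 7, 228], [60, 4, 237], [48, 6, 229], [13, 20, 183], [135, 8, 190], [131, 10, 196], [133, 10, 185], [9, 76, 77]], [[20, 88, 245], [26, 8, 243], [53, 4, 234], [
[... 559 characters left out ...]
0, 4, 236], [20, 6, 246], [21, 87, 249]], [[21, 86, 248], [15, 60, 227], [145, 8, 181], [24, 11, 222], [53, 4, 232], [15, 18, 144], [70, 3, 247], [60, 3, 240], [50, 7, 222], [23, 12, 246], [19, 92, 245]], [[23, 77, 252], [11, 37, 209], [137, 10, 182], [177, 16, 141], [33, 11, 206], [60, 4, 228], [60, 3, 237], [30, 10, 222], [18, 32, 192], [21, 69, 248], [21, 86, 248]], [[23, 74, 252], [9, 23, 210], [140, 8, 185], [141, 9, 188], [13, 28, 174], [41, 11, 188], [30, 11, 203], [12, 46, 121], [140, 8, 182], [21, 72, 248], [10, 77, 80]], [[24, 66, 254], [145, 8, 183], [145, 9, 175], [140, 8, 187], [141, 10, 175], [15, 4, 250], [0, 20, 126], [137, 10, 186], [145, 9, 178], [11, 85, 90], [9, 77, 79]]]
```

View pics/g4.png

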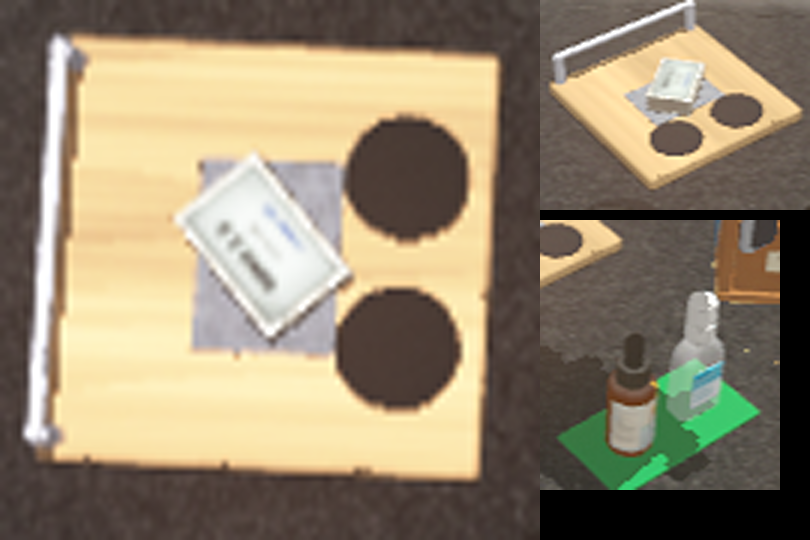

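The stand is clear now: pads at crop (407,178) and (397,348), the blue pack at (263,247), and both bottles upright on the mat. Moving over the blue pack and turning to yaw 217.8.

>>> apply_moves(
  steps=[
    [0.6,0,35,0,0,0,0],
    [0.6,0,43,0,0,0,0],
    [0.6,0,43,0,0,0,0],
    [0.6,0,43,0,0,0,0],
    [0.6,0,43,0,0,0,0],
    [0.6,-0.5,40.5,0,0,0,0],
    [0.2,0,0,0,0,0,-0.9],
    [0.2,0,0,0,0,0,-0.9],
  ],
)

```text
time: 15.6
tool_pos: [516.3, 367.4, 131.7]
tcp_rot: [-179.9, -0.1, -174.8]
ft_force: [0.3, 0.5, 0.0]
finger_gap: 51.2
grip_force: 0.0
```

>>> apply_moves(
  steps=[
    [0.2,0,0,10,0,0,-0.95],
    [0.2,0,0,10,0,0,-0.95],
    [0.2,0,0,10,0,0,-0.95],
    [0.2,0,0,10,0,0,-0.95],
    [0.2,0,0,10,0,0,-0.95],
    [0.2,0,0,10,0,0,-0.95],
    [0.2,0,0,0,0,0,-0.8],
    [0.2,0,0,0,0,0,0],
  ],
)

```text
time: 16.4
tool_pos: [516.4, 365.7, 71.8]
tcp_rot: [180.0, -0.1, -142.5]
ft_force: [0.8, 0.3, 0.0]
finger_gap: 51.2
grip_force: 0.0
```

```bash
cat > tip.py <<'E'
from h import *
from bench import r
import sys
s=r.sense(); d=r.snapshot("scene"); P=cloud(d); p=s["tool_pos"]
near=(np.hypot(P[...,0]-p[0],P[...,1]-p[1])<65)&(P[...,2]>p[2]+float(sys.argv[1]))&(P[...,2]<p[2]+120)
vs,us=np.nonzero(near)
for u in range(us.min(),us.max()+1):
    k=vs[us==u]
    if len(k):
        v=k.max(); print(u,v,P[v,u].round(0).astype(int).tolist(),end="; ")
print("tcp",p.round(1),"gap",round(s["finger_gap"],1)); cv2.imwrite("pics/tip.png",cv2.resize(d["color"][60:200,220:360],None,fx=4,fy=4))
E
python3 go.py 517.5 366.1 20 217.8; python3 tip.py 12
```

```text
t 16.4 tcp [516.4 365.7  71.8] [ 1.800e+02 -1.000e-01 -1.425e+02] gap 51.2 shift now [-1.3 -0.3 51.8] after turn [-1.1 -0.3 51.8] turn/5 [ 0.   -0.03 -0.07] J [ 31. -97.]
254 102 [468, 408, 178]; 255 105 [469, 406, 171]; 256 109 [471, 406, 160]; 257 111 [471, 404, 156]; 258 112 [471, 401, 154]; 259 112 [474, 400, 154]; 260 112 [475, 399, 154]; 261 112 [477, 398, 153]; 262 112 [481, 399, 152]; 263 113 [483, 399, 148]; 264 113 [484, 396, 149]; 265 115 [480, 387, 150]; 266 125 [484, 391, 120]; 267 127 [485, 390, 114]; 268 127 [488, 389, 113]; 269 129 [487, 385, 111]; 270 129 [488, 382, 111]; 271 130 [489, 380, 109]; 272 129 [495, 383, 108]; 273 127 [502, 389, 107]; 274 104 [503, 381, 172]; 275 104 [499, 372, 177]; 276 104 [500, 369, 178]; 277 105 [501, 368, 175]; 278 105 [502, 366, 176]; 279 104 [504, 364, 179]; 280 104 [506, 364, 178]; 281 104 [506, 360, 180]; 282 104 [508, 359, 180]; 283 105 [509, 356, 178]; 284 105 [510, 354, 179]; 285 105 [513, 355, 177]; 286 106 [513, 352, 176]; 287 106 [515, 350, 176]; 288 107 [510, 340, 180]; 289 109 [513, 341, 173]; 290 111 [516, 341, 167]; 291 111 [516, 338, 169]; 292 114 [519, 339, 159]; 293 131 [522, 339, 113]; 294 132 [525, 340, 109]; 295 133 [526, 337, 107]; 296 133 [528, 337, 106]; 297 131 [534, 341, 107]; 298 130 [532, 334, 114]; 299 129 [531, 330, 120]; 300 126 [542, 338, 119]; 301 117 [534, 326, 152]; 302 117 [534, 321, 154]; 303 117 [535, 320, 154]; 304 118 [537, 319, 152]; 305 118 [539, 318, 151]; 306 117 [539, 314, 156]; 307 115 [541, 313, 160]; 308 112 [555, 325, 157]; 309 109 [558, 326, 163]; 310 105 [555, 319, 177]; 311 102 [562, 324, 180]; 312 98 [561, 320, 192]; tcp [516.4 365.7  71.8] gap 51.2
```

>>> apply_moves(
  steps=[
    [0.2,-1,0,20,0,0,0],
    [0.2,0,0,20,0,0,0],
    [0.2,0,0,20,0,0,0],
    [0.2,0,0,12,0,0,0],
    [0.2,0,0,8,0,0,0],
    [0.2,0,0,3,0,0,0],
    [0.2,0,0,0,0,0,0],
    [0.2,0,0,0,0,0,0],
  ],
)

```text
time: 17.25
tool_pos: [518.8, 367.2, -8.4]
tcp_rot: [-180.0, 0.1, -142.6]
ft_force: [0.2, 0.5, 0.6]
finger_gap: 51.2
grip_force: 0.0
```

```bash
python3 go.py 517.5 366.1 -17 217.8; python3 - <<'E'
from bench import r
import cv2
d=r.snapshot("scene"); cv2.imwrite("pics/g5.png",cv2.resize(d["color"][110:200,240:330],None,fx=6,fy=6,interpolation=cv2.INTER_CUBIC))
E
```

```text
t 17.2 tcp [518.8 367.2  -8.4] [-1.800e+02  1.000e-01 -1.426e+02] gap 51.2 shift now [ 1.7 -0.1  8.6] after turn [ 1.7 -0.1  8.6] turn/5 [-0.    0.02 -0.08] J [ 31. -97.]
```

View pics/g5.png

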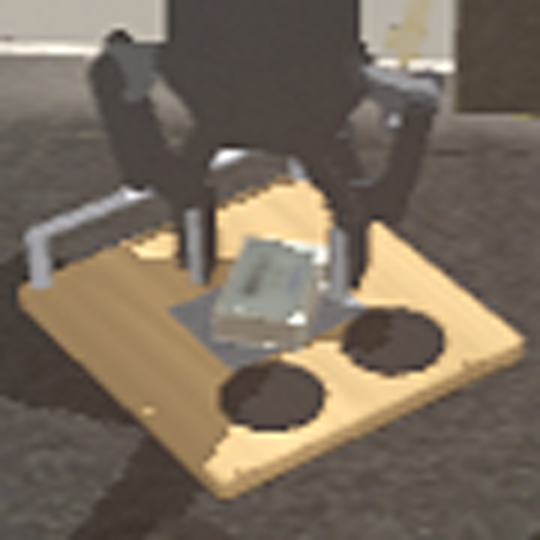

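The fingers straddle the pack at (200,260) and (345,270), about 10 mm above the board. Descending and closing.

>>> apply_moves(
  steps=[
    [0.2,1.5,0,4,0,0,0],
    [0.2,0,0,4,0,0,0],
    [0.2,0,0,0,0,0,0],
    [0.1,0,0,0,0,0,0],
    [0,0,0,0,0,0,0],
    [-0.1,0,0,0,0,0,0],
    [-0.2,0,0,0,0,0,0],
    [-0.3,0,0,0,0,0,0],
  ],
  squeeze=25,
)

```text
time: 18.1
tool_pos: [517.1, 366.1, -17.1]
tcp_rot: [-180.0, 0.0, -142.6]
ft_force: [-0.1, -0.6, 1.2]
finger_gap: 36.7
grip_force: 26.3
```

>>> apply_moves(
  steps=[
    [-0.6,0,0,0,0,0,0],
    [-1,0,0,0,0,0,0],
    [-1,0,0,0,0,0,0],
    [-1,0,0,0,0,0,0],
    [-1,0,0,0,0,0,0],
    [-1,0,0,0,0,0,0],
    [-1,0,0,0,0,0,0],
    [-1,0,0,0,0,0,0],
  ],
)

```text
time: 18.9
tool_pos: [517.1, 366.1, -17.1]
tcp_rot: [-180.0, 0.0, -142.6]
ft_force: [0.5, -0.3, 5.1]
finger_gap: 36.6
grip_force: 26.7
```

```bash
python3 go.py 517.5 366.1 60 180; python3 - <<'E'
from h import *
d=pickle.load(open("s4.pkl","rb")); t=d["top"]
print("pan",ray(t,(279.5,270.8),18), "bay",ray(t,(229.7,202.7),12))
H=hsv(t);g=cv2.GaussianBlur(H[...,2],(3,3),0)
t0=pickle.load(open("s0.pkl","rb"))["top"]; v=hsv(t0)[...,2]
cv2.imwrite("pics/sc.png",cv2.convertScaleAbs(cv2.resize(t0["color"][240:302,254:316],None,fx=9,fy=9,interpolation=cv2.INTER_CUBIC),alpha=2.2,beta=-60))
E
```

```text
t 18.9 tcp [517.1 366.1 -17.1] [-180.     0.  -142.6] gap 36.6 shift now [ -0.4  -0.2 -77.1] after turn [ -0.4   0.  -77.1] turn/5 [0.   0.01 7.48] J [ 31. -97.]
pan [[370.33149832 263.69027773  18.        ]] bay [[514.65186896 365.48230364  12.        ]]
```

View pics/sc.png

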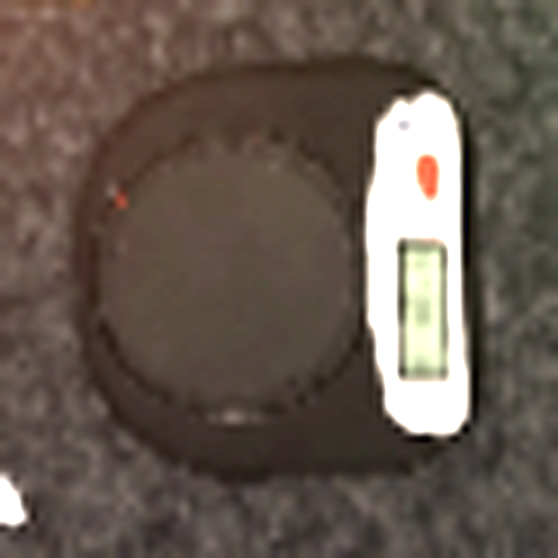

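The pack is held (gap 36.6 mm). The pan circle is centred at crop (228,276), which gives world (371,263.5). Carrying it there.

>>> apply_moves(
  steps=[
    [-1,0,0,-15,0,0,0],
    [-1,0,0,-25,0,0,0],
    [-1,0,0,-20,0,0,0.5],
    [-1,0,0,0,0,0,1],
    [-1,0,0,0,0,0,1],
    [-1,0,0,0,0,0,1],
    [-1,0,0,0,0,0,1],
    [-1,0,0,0,0,0,1],
  ],
)

```text
time: 19.7
tool_pos: [516.4, 365.6, 42.9]
tcp_rot: [-180.0, -0.1, -170.3]
ft_force: [-0.4, 0.3, -0.0]
finger_gap: 36.8
grip_force: 26.1
```

>>> apply_moves(
  steps=[
    [-1,0,0,0,0,0,1],
    [-1,0,0,0,0,0,0.98],
    [-1,28,-20,0,0,0,0],
    [-1,30,-21,0,0,0,0],
    [-1,30,-21,0,0,0,0],
    [-1,30,-21,0,0,0,0],
    [-1,28,-19.5,0,0,0,0],
    [-1,0,0,0,0,0,0],
  ],
)

```text
time: 20.5
tool_pos: [365.9, 260.5, 40.9]
tcp_rot: [-179.8, -0.3, 180.0]
ft_force: [0.3, 0.2, -0.6]
finger_gap: 36.8
grip_force: 26.1
```

```bash
python3 go.py 371 263.5 -10.5 180
```

```text
t 20.5 tcp [365.9 260.5  40.9] [-179.8   -0.3  180. ] gap 36.8 shift now [-5.4  3.1 51.3] after turn [-5.1  3.  51.4] turn/5 [-0.03 -0.06 -0.  ] J [ 29. -61.]
```

>>> apply_moves(
  steps=[
    [-1,0,0,10,0,0,0],
    [-1,0,0,15,0,0,0],
    [-1,0,0,12,0,0,0],
    [-1,0,0,0,0,0,0],
    [-1,0,0,0,0,0,0],
    [-1,0,0,0,0,0,0],
    [-1,0,0,0,0,0,0],
    [-1,0,0,0,0,0,0],
  ],
)

```text
time: 21.3
tool_pos: [371.3, 263.7, 6.1]
tcp_rot: [180.0, 0.0, 180.0]
ft_force: [-0.1, 1.3, -0.7]
finger_gap: 36.7
grip_force: 26.1
```

```bash
python3 go.py 371 263.5 -10.7 180
```

```text
t 21.3 tcp [371.3 263.7   6.1] [180.   0. 180.] gap 36.7 shift now [ 0.3 -0.2 16.8] after turn [ 0.3 -0.2 16.8] turn/5 [ 0.    0.01 -0.  ] J [ 29. -61.]
```

Settled on target. Lower 17, release gently, lift.

>>> apply_moves(
  steps=[
    [-1,0,0,6,0,0,0],
    [-1,0,0,5,0,0,0],
    [-1,0,0,4,0,0,0],
    [-1,0,0,2,0,0,0],
    [-1,0,0,0,0,0,0],
    [-1,0,0,0,0,0,0],
    [-1,0,0,0,0,0,0],
    [-1,0,0,0,0,0,0],
  ],
)

```text
time: 22.1
tool_pos: [370.7, 263.3, -11.0]
tcp_rot: [-180.0, -0.0, 180.0]
ft_force: [-5.3, -2.6, 9.5]
finger_gap: 36.4
grip_force: 27.3
```

>>> apply_moves(
  steps=[
    [-0.1,0,0,0,0,0,0],
    [0.1,0,0,0,0,0,0],
    [0.25,0,0,0,0,0,0],
    [0.25,0,0,0,0,0,0],
    [0.25,0,0,-20,0,0,0],
    [0.25,0,0,-30,0,0,0],
    [0.25,0,0,-40,0,0,0],
    [0.25,0,0,-50,0,0,0],
  ],
)

```text
time: 22.9
tool_pos: [369.2, 262.5, 128.1]
tcp_rot: [-179.9, -0.2, 180.0]
ft_force: [1.5, 1.1, 0.3]
finger_gap: 53.1
grip_force: 0.0
```

>>> apply_moves(
  steps=[
    [0.25,-30,-15,0,0,0,0],
    [0.25,-35,-40,0,0,0,0],
    [0.25,-35,-40,0,0,0,0],
    [0.25,-35,-40,0,0,0,0],
    [0.25,-20,-40,0,0,0,0],
    [0.25,0,-40,0,0,0,0],
    [0.25,0,0,0,0,0,0],
    [0.25,0,0,0,0,0,0],
  ],
)

```text
time: 23.7
tool_pos: [519.5, 54.8, 128.3]
tcp_rot: [180.0, -0.0, 179.8]
ft_force: [-0.7, 0.1, 0.4]
finger_gap: 53.6
grip_force: 0.0
```

```bash
python3 - <<'E'
from bench import r
from h import *
d={n:r.snapshot(n) for n in("scene","top")}; pickle.dump(d,open("s5.pkl","wb"))
t0=pickle.load(open("s0.pkl","rb"))["top"]
t=d["top"];H=hsv(t);h,s,v=H[...,0],H[...,1],H[...,2]
rect(t,cv2.morphologyEx(((v>130)&box(h,258,245,293,298)).astype(np.uint8),cv2.MORPH_CLOSE,np.ones((3,3))),33,"blue on pan")
# orange in s0: edges by depth and colour, top face
H0=hsv(t0); P=cloud(t0); z=P[...,2]
for th in(105,150,180): rect(t0,(H0[...,2]>th)&box(h,375,155,420,205),17,"orange v%d"%th)
rect(t0,(cv2.medianBlur(z.astype(np.float32),3)>10)&box(h,375,155,420,205),17,"orange z")
a=cv2.resize(t["color"][240:302,254:316],None,fx=6,fy=6,interpolation=cv2.INTER_CUBIC)
b=cv2.resize(t0["color"][155:205,372:422],(372,372),interpolation=cv2.INTER_CUBIC)
cv2.imwrite("pics/g6.png",np.hstack([a,b]))
E
python3 go.py 554 14 60 196
```

```text
blue on pan z 33 c [373.6 261.8] size [36.6 54.8] ang 88.9 px (271, 256, 19, 28)
orange v105 z 17 c [554.4  14.3] size [60.5 43. ] ang 16.4 px (383, 164, 28, 33)
orange v150 z 17 c [554.1  14.2] size [59.7 41.6] ang 16.3 px (384, 164, 27, 33)
orange v180 z 17 c [554.3  13.5] size [59.6 40.3] ang 16.4 px (384, 164, 27, 32)
orange z z 17 c [553.5  14.1] size [57.6 41.7] ang 15.8 px (384, 165, 26, 31)
t 23.8 tcp [519.4  56.3 128.4] [ 180.   -0. -180.] gap 53.5 shift now [-34.6 -42.3  68.4] after turn [-21.6 -50.2  68.4] turn/5 [ 0.01 -0.   -3.2 ] J [  1. -89.]
```

View pics/g6.png

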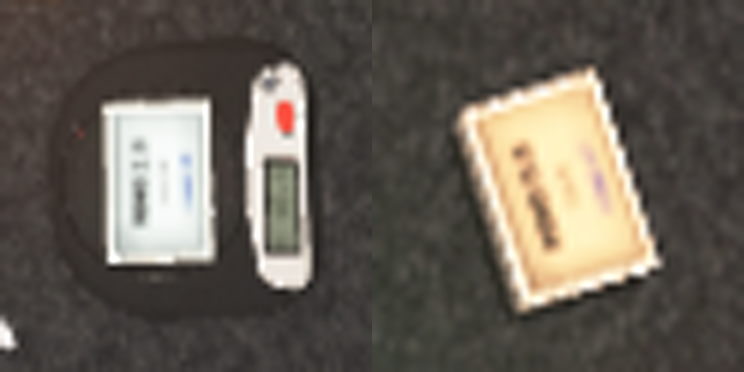

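Blue lies flat on the pan, about 2 mm off centre, which is fine. The orange pack is at world (554,13.7), long axis 16.2°.

>>> apply_moves(
  steps=[
    [0.4,0,0,0,0,0,-0.8],
    [0.4,0,0,0,0,0,-0.8],
    [0.4,0,0,0,0,0,-0.8],
    [0.4,0,0,0,0,0,-0.84],
    [0.4,-10,-25,20,0,0,0],
    [0.4,-11.5,-25.5,30,0,0,0],
    [0.4,0,0,30,0,0,0],
    [0.4,0,0,20,0,0,0],
  ],
)

```text
time: 24.6
tool_pos: [553.4, 14.2, 26.3]
tcp_rot: [179.9, -0.1, -163.7]
ft_force: [0.8, 0.6, -0.9]
finger_gap: 60.0
grip_force: 0.0
```

>>> apply_moves(
  steps=[
    [0.4,0,0,20,0,0,0],
    [0.4,0,0,10,0,0,0],
    [0.4,0,0,10,0,0,0],
    [0.4,0,0,5,0,0,0],
    [0.4,0,0,0,0,0,0],
    [0.4,0,0,0,0,0,0],
    [0.4,0,0,0,0,0,0],
    [0.4,0,0,0,0,0,0],
  ],
)

```text
time: 25.4
tool_pos: [555.0, 12.9, -15.6]
tcp_rot: [-180.0, 0.1, -163.8]
ft_force: [1.0, 0.6, 0.7]
finger_gap: 59.8
grip_force: 0.0
```

```bash
python3 go.py 554 13.7 -29 196.2; python3 - <<'E'
from bench import r
import cv2
d=r.snapshot("scene"); cv2.imwrite("pics/g7.png",cv2.resize(d["color"][165:265,350:450],None,fx=5,fy=5,interpolation=cv2.INTER_CUBIC))
E
```

```text
t 25.4 tcp [555.   12.9 -15.6] [-1.800e+02  1.000e-01 -1.638e+02] gap 59.8 shift now [ 0.7  1.  13.4] after turn [ 0.7  1.  13.4] turn/5 [-0.01  0.01 -0.  ] J [  -4. -110.]
```

View pics/g7.png

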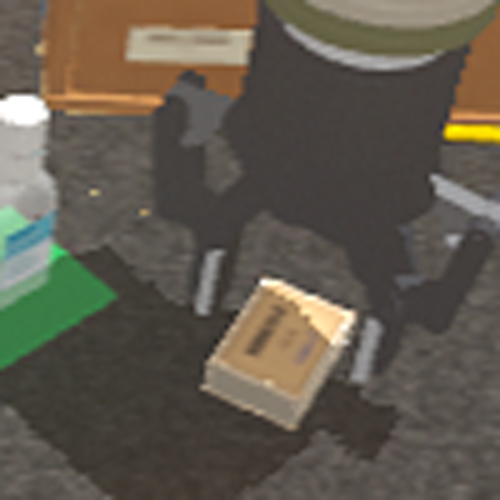

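The fingers straddle the orange pack squarely, at (207,285) and (367,350). Descending and gripping.

>>> apply_moves(
  steps=[
    [0.4,0.7,1,6,0,0,0],
    [0.4,0,0,5,0,0,0],
    [0.4,0,0,2,0,0,0],
    [0.2,0,0,0,0,0,0],
    [0.1,0,0,0,0,0,0],
    [0,0,0,0,0,0,0],
    [-0.1,0,0,0,0,0,0],
    [-0.2,0,0,0,0,0,0],
  ],
)

```text
time: 26.25
tool_pos: [553.7, 13.7, -29.1]
tcp_rot: [-180.0, 0.0, -163.8]
ft_force: [0.8, 0.4, 1.2]
finger_gap: 40.6
grip_force: 26.5
```

>>> apply_moves(
  steps=[
    [-0.5,0,0,0,0,0,0],
    [-1,0,0,0,0,0,0],
    [-1,0,0,0,0,0,0],
    [-1,0,0,0,0,0,0],
    [-1,0,0,0,0,0,0],
    [-1,0,0,0,0,0,0],
    [-1,0,0,0,0,0,0],
    [-1,0,0,0,0,0,0],
  ],
)

```text
time: 27.05
tool_pos: [553.7, 13.8, -29.1]
tcp_rot: [-180.0, 0.0, -163.8]
ft_force: [0.1, -0.7, 5.0]
finger_gap: 40.6
grip_force: 26.8
```

```bash
python3 go.py 515 366 100 175.8
```

```text
t 27.1 tcp [553.7  13.8 -29.1] [-180.     0.  -163.8] gap 40.6 shift now [ -61.2  349.  -129.2] after turn [  64.4  348.5 -129.1] turn/5 [-0.    0.01  4.08] J [  -4. -110.]
```

>>> apply_moves(
  steps=[
    [-1,0,0,-15,0,0,0],
    [-1,0,0,-30,0,0,0],
    [-1,0,0,-35,0,0,0],
    [-1,0,0,-35,0,0,0],
    [-1,0,0,-34,0,0,0.08],
    [-1,0,0,0,0,0,1],
    [-1,0,0,0,0,0,1],
    [-1,0,0,0,0,0,1],
  ],
)

```text
time: 27.85
tool_pos: [553.1, 13.8, 120.5]
tcp_rot: [-180.0, 0.0, -179.4]
ft_force: [-0.8, 0.1, -0.1]
finger_gap: 40.9
grip_force: 26.3
```

>>> apply_moves(
  steps=[
    [-1,0,0,0,0,0,1],
    [-1,32,13,0,0,0,0],
    [-1,32,13,0,0,0,0],
    [-1,32,13,0,0,0,0],
    [-1,3.3,42,0,0,0,0],
    [-1,3.3,42,0,0,0,0],
    [-1,3.3,42,0,0,0,0],
    [-1,3.3,42,0,0,0,0],
  ],
)

```text
time: 28.65
tool_pos: [459.0, 229.7, 120.2]
tcp_rot: [-180.0, 0.0, 175.8]
ft_force: [0.8, -0.4, 0.3]
finger_gap: 40.6
grip_force: 26.3
```

>>> apply_moves(
  steps=[
    [-1,3.3,42,0,0,0,0],
    [-1,3.3,42,0,0,0,0],
    [-1,0,17,0,0,0,0],
    [-1,-26,20,0,0,0,0],
    [-1,-26,20,0,0,0,0],
    [-1,0,0,0,0,0,0],
    [-1,0,0,0,0,0,0],
    [-1,0,0,0,0,0,0],
  ],
)

```text
time: 29.45
tool_pos: [514.5, 365.0, 119.6]
tcp_rot: [-180.0, -0.0, 175.8]
ft_force: [-0.3, -1.3, -0.0]
finger_gap: 40.6
grip_force: 26.3
```

```bash
python3 go.py 515.2 366 -16.8 175.8
```

```text
t 29.4 tcp [514.5 365.  119.6] [-180.    -0.   175.8] gap 40.6 shift now [ -0.7   1.1 136.4] after turn [ -0.6   1.1 136.4] turn/5 [-0.01 -0.01 -0.  ] J [ 31. -55.]
```

>>> apply_moves(
  steps=[
    [-1,-0.6,1,25,0,0,0],
    [-1,0,0,30,0,0,0],
    [-1,0,0,30,0,0,0],
    [-1,0,0,25,0,0,0],
    [-1,0,0,14,0,0,0],
    [-1,0,0,0,0,0,0],
    [-1,0,0,0,0,0,0],
    [-1,0,0,0,0,0,0],
  ],
)

```text
time: 30.25
tool_pos: [517.3, 367.3, -2.1]
tcp_rot: [179.9, 0.2, 175.8]
ft_force: [0.7, -0.6, -1.5]
finger_gap: 41.0
grip_force: 26.3
```

```bash
python3 go.py 515.2 366 -16.8 175.8
```

```text
t 30.2 tcp [517.3 367.3  -2.1] [179.9   0.2 175.8] gap 41.0 shift now [ 2.1 -1.4 14.7] after turn [ 2.  -1.4 14.7] turn/5 [ 0.02  0.03 -0.  ] J [ 31. -55.]
```

>>> apply_moves(
  steps=[
    [-1,0,0,4,0,0,0],
    [-1,0,0,3,0,0,0],
    [-1,0,0,2,0,0,0],
    [-1,0,0,0,0,0,0],
    [-1,0,0,0,0,0,0],
    [-1,0,0,0,0,0,0],
    [-1,0,0,0,0,0,0],
    [-1,0,0,0,0,0,0],
  ],
)

```text
time: 31.05
tool_pos: [516.0, 366.5, -13.3]
tcp_rot: [180.0, 0.0, 175.8]
ft_force: [-0.8, 0.2, -0.1]
finger_gap: 40.5
grip_force: 26.3
```

```bash
python3 go.py 515.2 366 -16.8 175.8
```

```text
t 31.1 tcp [516.  366.5 -13.3] [180.    0.  175.8] gap 40.5 shift now [ 0.8 -0.6  3.5] after turn [ 0.8 -0.6  3.5] turn/5 [ 0.  0. -0.] J [ 31. -55.]
```

>>> apply_moves(
  steps=[
    [-1,0.5,-0.5,2,0,0,0],
    [-1,0,0,1.3,0,0,0],
    [-1,0,0,0,0,0,0],
    [-1,0,0,0,0,0,0],
    [-0.1,0,0,0,0,0,0],
    [0,0,0,0,0,0,0],
    [0.15,0,0,0,0,0,0],
    [0.3,0,0,0,0,0,0],
  ],
)

```text
time: 31.85
tool_pos: [515.5, 366.1, -16.6]
tcp_rot: [180.0, 0.0, 175.8]
ft_force: [0.1, -0.7, 1.0]
finger_gap: 55.3
grip_force: 0.0
```

>>> apply_moves(
  steps=[
    [0.3,0,0,-10,0,0,0],
    [0.3,0,0,-30,0,0,0],
    [0.6,0,0,-40,0,0,0],
    [0.6,0,0,-40,0,0,0],
    [0.6,0,0,-30,0,0,0],
    [0.6,6,-25,0,0,0,0],
    [0.6,9,-40,0,0,0,0],
    [0.6,9,-40,0,0,0,0],
  ],
)

```text
time: 32.65
tool_pos: [483.6, 262.4, 134.5]
tcp_rot: [180.0, 0.1, 175.9]
ft_force: [-0.7, -1.2, -0.1]
finger_gap: 68.5
grip_force: 0.0
```

>>> apply_moves(
  steps=[
    [0.6,9,-40,0,0,0,0],
    [0.6,9,-40,0,0,0,0],
    [0.6,9,-40,0,0,0,0],
    [0.6,7,-23,0,0,0,0],
    [0.6,0,0,0,0,0,0],
    [0.6,0,0,0,0,0,0],
    [0.6,0,0,0,0,0,0],
    [0.6,0,0,0,0,0,0],
  ],
)

```text
time: 33.45
tool_pos: [439.7, 123.8, 133.5]
tcp_rot: [180.0, 0.0, 175.9]
ft_force: [-0.7, -0.0, -0.3]
finger_gap: 68.1
grip_force: 0.0
```

```bash
python3 go.py 439.6 122.8 13.2 175.9; python3 - <<'E'
from bench import r
from h import *
d={n:r.snapshot(n) for n in("scene","top")}; pickle.dump(d,open("s6.pkl","wb"))
t=d["top"];S=d["scene"]; P=cloud(t); z=cv2.medianBlur(P[...,2].astype(np.float32),3)
rect(t,(z>20)&box(z,205,175,250,228),29,"orange z")
a=cv2.resize(t["color"][160:250,185:275],None,fx=5,fy=5,interpolation=cv2.INTER_CUBIC)
c=cv2.resize(S["color"][130:250,240:380],(350,300),interpolation=cv2.INTER_CUBIC)
n=np.zeros((450,350,3),np.uint8); n[:300]=c
cv2.imwrite("pics/g8.png",np.hstack([a,n]))
E
```

```text
t 33.5 tcp [439.7 123.8 133.5] [180.    0.  175.9] gap 68.1 shift now [  0.   -1.  120.3] after turn [  0.   -1.  120.3] turn/5 [ 0.    0.   -0.01] J [  9. -77.]
orange z z 29 c [515.7 363.6] size [41.1 57.8] ang 85.8 px (219, 188, 22, 28)
```

View pics/g8.png

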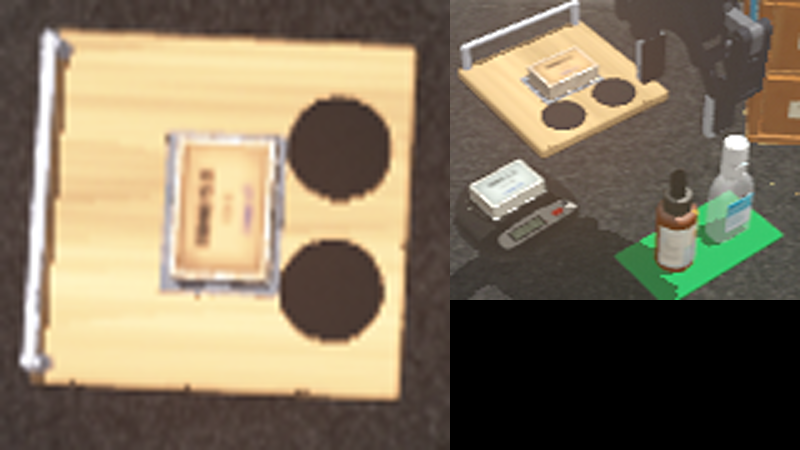

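Orange sits squarely inside the bay (crop 223,208); both bottles stand on the mat and blue is on the scale. Fetching the dropper.

>>> apply_moves(
  steps=[
    [0.6,0,-1,25,0,0,0],
    [0.6,0,0,25,0,0,0],
    [0.6,0,0,25,0,0,0],
    [0.6,0,0,25,0,0,0],
    [0.6,0,0,15,0,0,0],
    [0.6,0,0,4,0,0,0],
    [0.6,0,0,0,0,0,0],
    [0.2,0,0,0,0,0,0],
  ],
  squeeze=40,
)

```text
time: 34.35
tool_pos: [440.1, 122.2, 15.2]
tcp_rot: [180.0, 0.1, 175.8]
ft_force: [0.4, 1.1, 0.5]
finger_gap: 55.0
grip_force: 0.0
```

>>> apply_moves(
  steps=[
    [0.1,0,0,0,0,0,0],
    [0,0,0,0,0,0,0],
    [-0.1,0,0,0,0,0,0],
    [-0.2,0,0,0,0,0,0],
    [-0.3,0,0,0,0,0,0],
    [-0.5,0,0,0,0,0,0],
    [-1,0,0,0,0,0,0],
    [-1,0,0,0,0,0,0],
  ],
)

```text
time: 35.15
tool_pos: [439.7, 122.1, 14.7]
tcp_rot: [180.0, 0.0, 175.8]
ft_force: [-0.8, 1.6, 5.8]
finger_gap: 30.8
grip_force: 39.7
```

```bash
python3 go.py 482 321.7 70 175.9
```

```text
t 35.1 tcp [439.7 122.1  14.7] [180.    0.  175.8] gap 30.8 shift now [-27.5 202.2 -55.2] after turn [-27.9 202.1 -55.3] turn/5 [ 0.    0.01 -0.02] J [  9. -77.]
```

>>> apply_moves(
  steps=[
    [-1,0,0,-15,0,0,0],
    [-1,0,0,-25,0,0,0],
    [-1,0,0,-20,0,0,0],
    [-1,-5,32,0,0,0,0],
    [-1,-5,40,0,0,0,0],
    [-1,-6,40,0,0,0,0],
    [-1,-6,40,0,0,0,0],
    [-1,-5.5,35,0,0,0,0],
  ],
)

```text
time: 35.95
tool_pos: [480.1, 308.0, 73.5]
tcp_rot: [-180.0, -0.0, 175.8]
ft_force: [0.0, -0.1, -0.9]
finger_gap: 30.3
grip_force: 39.9
```

>>> apply_moves(
  steps=[
    [-1,0,15,0,0,0,0],
    [-1,0,0,10,0,0,0],
    [-1,0,0,15,0,0,0],
    [-1,0,0,12,0,0,0],
    [-1,0,0,0,0,0,0],
    [-1,0,0,0,0,0,0],
    [-1,0,0,0,0,0,0],
    [-1,0,0,0,0,0,0],
  ],
)

```text
time: 36.75
tool_pos: [482.2, 321.4, 38.2]
tcp_rot: [180.0, 0.1, 175.8]
ft_force: [1.1, 0.0, -0.0]
finger_gap: 30.7
grip_force: 39.9
```

```bash
python3 go.py 482 321.7 22.7 175.9
```

```text
t 36.8 tcp [482.2 321.4  38.2] [1.800e+02 1.000e-01 1.758e+02] gap 30.7 shift now [ 0.3  0.2 15.5] after turn [ 0.2  0.2 15.5] turn/5 [ 0.01  0.01 -0.03] J [ 29. -57.]
```

>>> apply_moves(
  steps=[
    [-1,0,0,6,0,0,0],
    [-1,0,0,5,0,0,0],
    [-1,0,0,3,0,0,0],
    [-1,0,0,1.7,0,0,0],
    [-1,0,0,0,0,0,0],
    [-1,0,0,0,0,0,0],
    [-1,0,0,0,0,0,0],
    [-1,0,0,0,0,0,0],
  ],
)

```text
time: 37.55
tool_pos: [482.1, 321.5, 22.7]
tcp_rot: [180.0, 0.0, 175.8]
ft_force: [-2.7, -2.7, 8.9]
finger_gap: 30.3
grip_force: 40.7
```

>>> apply_moves(
  steps=[
    [-0.2,0,0,0,0,0,0],
    [0.2,0,0,0,0,0,0],
    [0.5,0,0,0,0,0,0],
    [0.5,0,0,0,0,0,0],
    [0.5,0,0,-20,0,0,0],
    [0.5,0,0,-30,0,0,0],
    [0.6,0,0,-40,0,0,0],
    [0.6,0,0,-25,0,0,0],
  ],
)

```text
time: 38.35
tool_pos: [482.4, 321.9, 139.6]
tcp_rot: [179.9, 0.1, 175.8]
ft_force: [1.2, -0.5, 0.3]
finger_gap: 68.5
grip_force: 0.0
```

>>> apply_moves(
  steps=[
    [0.6,-4,-25,0,0,0,0],
    [0.6,-6,-40,0,0,0,0],
    [0.6,-6,-40,0,0,0,0],
    [0.6,-6,-40,0,0,0,0],
    [0.6,-6,-35,0,0,0,0],
    [0.6,-3.5,-20.5,0,0,0,0],
    [0.6,0,0,0,0,0,0],
    [0.6,0,0,0,0,0,0],
  ],
)

```text
time: 39.15
tool_pos: [498.3, 119.1, 136.6]
tcp_rot: [180.0, -0.0, 175.7]
ft_force: [-0.4, 0.3, 0.7]
finger_gap: 68.2
grip_force: 0.0
```

```bash
python3 go.py 499.4 119.4 14 175.9
```

```text
t 39.1 tcp [498.3 119.1 136.6] [180.   -0.  175.7] gap 68.2 shift now [ -1.1   0.4 122.6] after turn [ -1.1   0.4 122.6] turn/5 [ 0.   -0.   -0.04] J [  8. -78.]
```

>>> apply_moves(
  steps=[
    [0.6,0,0,25,0,0,0],
    [0.6,0,0,25,0,0,0],
    [0.6,0,0,25,0,0,0],
    [0.6,0,0,25,0,0,0],
    [0.6,0,0,15,0,0,0],
    [0.6,0,0,5,0,0,0],
    [0.6,0,0,0,0,0,0],
    [0.6,0,0,0,0,0,0],
  ],
)

```text
time: 39.95
tool_pos: [499.2, 119.5, 17.8]
tcp_rot: [180.0, 0.1, 175.8]
ft_force: [0.5, 0.8, 0.5]
finger_gap: 68.5
grip_force: 0.0
```

>>> apply_moves(
  steps=[
    [0.2,0,0,0,0,0,0],
    [0,0,0,0,0,0,0],
    [-0.2,0,0,0,0,0,0],
    [-0.3,0,0,0,0,0,0],
    [-0.4,0,0,0,0,0,0],
    [-0.5,0,0,0,0,0,0],
    [-0.7,0,0,0,0,0,0],
    [-1,0,0,0,0,0,0],
  ],
)

```text
time: 40.75
tool_pos: [498.5, 119.1, 16.9]
tcp_rot: [180.0, 0.0, 175.8]
ft_force: [-0.5, 0.6, 2.7]
finger_gap: 21.1
grip_force: 40.2
```

```bash
python3 go.py 542 316.3 70 175.9
```

```text
t 40.8 tcp [498.5 119.1  16.9] [180.    0.  175.8] gap 21.1 shift now [-28.9 199.8 -53.1] after turn [-29.2 199.8 -53.1] turn/5 [ 0.    0.01 -0.02] J [  8. -78.]
```

>>> apply_moves(
  steps=[
    [-1,0,0,-15,0,0,0],
    [-1,0,0,-25,0,0,0],
    [-1,0,0,-20,0,0,0],
    [-1,-6,32,0,0,0,0],
    [-1,-6,40,0,0,0,0],
    [-1,-6,40,0,0,0,0],
    [-1,-6,40,0,0,0,0],
    [-1,-5,35,0,0,0,0],
  ],
)

```text
time: 41.55
tool_pos: [541.1, 305.5, 77.5]
tcp_rot: [180.0, 0.0, 175.8]
ft_force: [-0.7, -0.4, -0.7]
finger_gap: 20.8
grip_force: 39.7
```

>>> apply_moves(
  steps=[
    [-1,0,12.5,0,0,0,0],
    [-1,0,0,10,0,0,0],
    [-1,0,0,15,0,0,0],
    [-1,0,0,12,0,0,0],
    [-1,0,0,0,0,0,0],
    [-1,0,0,0,0,0,0],
    [-1,0,0,0,0,0,0],
    [-1,0,0,0,0,0,0],
  ],
)

```text
time: 42.35
tool_pos: [542.5, 315.9, 40.5]
tcp_rot: [180.0, 0.1, 175.8]
ft_force: [-0.3, 0.7, -0.1]
finger_gap: 20.8
grip_force: 39.7
```

```bash
python3 go.py 542 316.3 24.9 175.9
```

```text
t 42.4 tcp [542.5 315.9  40.5] [1.800e+02 1.000e-01 1.758e+02] gap 20.8 shift now [ 0.6  0.3 15.6] after turn [ 0.6  0.3 15.6] turn/5 [ 0.01  0.01 -0.03] J [ 26. -60.]
```

Lower, release, lift and retreat toward −y for a final look.

>>> apply_moves(
  steps=[
    [-1,0.5,0.3,6,0,0,0],
    [-1,0,0,5,0,0,0],
    [-1,0,0,3,0,0,0],
    [-1,0,0,1.6,0,0,0],
    [-1,0,0,0,0,0,0],
    [-1,0,0,0,0,0,0],
    [-1,0,0,0,0,0,0],
    [-1,0,0,0,0,0,0],
  ],
)

```text
time: 43.15
tool_pos: [541.6, 316.5, 24.9]
tcp_rot: [180.0, 0.0, 175.8]
ft_force: [-2.3, -1.1, 6.8]
finger_gap: 21.4
grip_force: 40.9
```

>>> apply_moves(
  steps=[
    [-0.5,0,0,0,0,0,0],
    [0,0,0,0,0,0,0],
    [0.5,0,0,0,0,0,0],
    [0.5,0,0,0,0,0,0],
    [0.5,0,0,-20,0,0,0],
    [0.5,0,0,-30,0,0,0],
    [0.6,0,0,-40,0,0,0],
    [0.6,0,0,-35,0,0,0],
  ],
)

```text
time: 43.95
tool_pos: [541.2, 316.2, 150.3]
tcp_rot: [-180.0, -0.0, 175.8]
ft_force: [1.3, 1.1, 0.2]
finger_gap: 68.5
grip_force: 0.0
```

>>> apply_moves(
  steps=[
    [0.6,10,-25,0,0,0,0],
    [0.6,15,-40,0,0,0,0],
    [0.6,15,-40,0,0,0,0],
    [0.6,15,-40,0,0,0,0],
    [0.6,15,-40,0,0,0,0],
    [0.6,10,-20,0,0,0,0],
    [0.6,0,0,0,0,0,0],
    [0.6,0,0,0,0,0,0],
  ],
)

```text
time: 44.75
tool_pos: [446.7, 117.6, 149.2]
tcp_rot: [180.0, 0.0, 175.7]
ft_force: [-0.3, -0.2, -0.4]
finger_gap: 68.3
grip_force: 0.0
```

```bash
python3 - <<'E'
from bench import r
from h import *
d={n:r.snapshot(n) for n in("scene","top")}; pickle.dump(d,open("s7.pkl","wb"))
t=d["top"];S=d["scene"]
a=cv2.resize(t["color"][160:300,185:315],None,fx=3,fy=3,interpolation=cv2.INTER_CUBIC)
c=cv2.resize(S["color"][120:240,235:335],(350,420),interpolation=cv2.INTER_CUBIC)
cv2.imwrite("pics/g9.png",np.hstack([a,c])); print(r.sense()["tool_pos"])
E
```

```text
[446.94806374 118.30331496 149.14296133]
```

View pics/g9.png

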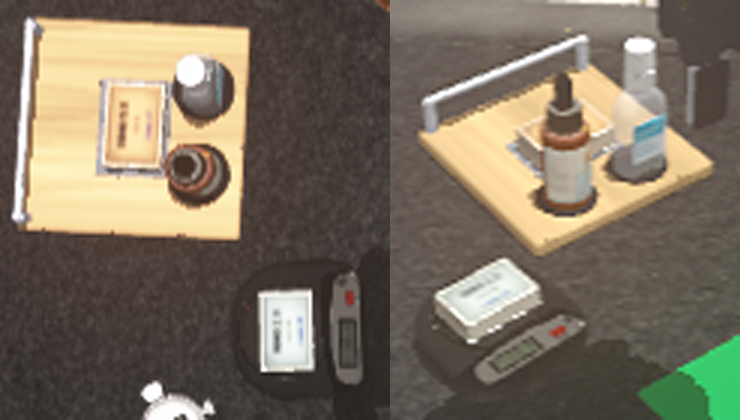

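The last picture shows both bottles upright on their pads (left crop 195,82 and 195,170), orange in the bay (135,122) and blue on the pan (287,330). Handing in.

```bash
python3 -c "
from bench import r
print(r.hand_in())"
```

```text
the job is handed in; nothing more can be done
None
```

The job is handed in: the blue-green pack lies flat on the scale pan (about 2 mm off centre), the orange pack sits square in the bay, and both bottles stand upright on their own pads, all in about 45 s.

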